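# Pack the spare relays, latch the case and roll it into the dispatch bay

## Robot

A 6-joint arm with a two-finger parallel gripper is mounted at the origin on a cart in front of the work surface, level with it; the furniture and walls round the work are solid. World frame = base frame: x ahead of the robot, y to its left, z up, the work surface at z = 0. Lengths are in m, angles in rad, forces in N, time in s.
With the tool pointing down it reaches from about 0.275 to 0.725 m from the base axis. Payload 5.6 kg.
Tool frame: the origin (TCP) lies at the very end of the fingers, on their centre line; the grasp point (between the pads) lies 19 mm behind it; z points along the fingers, y is the line along which they close (so a half turn about z gives the same grasp; the last joint's range is limited). The gripper opens to 85 mm and grips with 20 to 120 N. Pads are 22 mm wide; open, the fingers measure 114 mm over their backs; the gripper's body (76 mm by 85 mm) begins 54 mm behind the grasp point. The pads swing forward as they close: fully open they stand 13 mm farther back than shut.
Start: joints at [1.572, 0.255, 0.108, 0, -1.424, -0.285], TCP at [0.154, 0.528, 0.231] pointing down, gripper open.
Joint ranges: [-2.95, 2.95], [-1.21, 1.97], [-1.09, 1.5], [-2.87, 1.71], [-2.94, -0.07], [-3.05, 3.05]. Speed limits (rad/s): [2.57, 2.57, 3.14, 3.14, 3.14, 3.14].

## Interface

Orientations are given as a rotation vector (axis times angle).
In Python, from bench import ctrl gives the robot as it stands.
- The arm moves only by the tool carry_out, never from a script. Its argument "targets" is one flat list of numbers, 7 for each row, row after row: the finger opening in m, from 0 to 0.0854, then the shift along the tool's x, y, z in m, then the turn, a rotation vector about the tool's x, y, z in rad. In form: [fingers, tx, ty, tz, ax, ay, az, fingers, tx, ty, tz, ax, ay, az, ...]. A call has 1 to 12 rows; each row is the pose to reach, as a shift and turn from the pose commanded when the call began, along the tool's axes at that moment; what a row does not reach only later rows make up. A row lasts 1/10 s, in which the tool goes at most 50 mm and 8.59 degrees, less where a joint would pass 70% of its speed; a pose out of reach is approached as far as the arm can. A call with a gripper value outside its range is refused whole. The fingers move at their own pace and stop on an object; the grip force is fixed at half the most. Time passes only in rows, so rows that repeat a pose let the fingers close. It gives the time, the measured TCP pose, the force, the opening and the grip force at its end, in the units of the state.
- ctrl.sense(): the state, without advancing time (a new reading comes with each control period).
- ctrl.capture(name): name is "scene" or "top" or "wrist"; returns (picture, depth): 384x512x3 uint8, blue, green, red; 384x512 float32, m along the optical axis (not along the pixel's ray), 0 where there is no reading.
- ctrl.camera_info(name): a dict with "fov_y" (degrees; the focal length in pixels is half the picture's height over the tangent of half this angle, whatever the lens; pixels are square), "cx", "cy" (the principal point, pixels), "xyz" and "orientation" of the camera in the world; the wrist camera has in their place "mount" (4x4, takes a point from camera to tool coordinates, whose origin is the TCP and whose axes are the flange's). Camera axes: x right, y up, looking along -z (the intrinsics and any distortion apply to the point x, -y, -z); pixel columns grow to the right and rows downward; lengths in m; the calibration is good to about 2 mm. The wrist camera is an equidistant fisheye: a pixel r from the principal point sees the ray r / f radians off the axis. A picture is of the moment at which its call begins: read the wrist's pose just before it. camera_info takes no time and is no camera call.
- ctrl.hand_in(): hands the job in; it is judged then, once.
Trained networks look in the newest picture that a camera, given by its name, has taken for a name from the list of things; names that differ only in an ending like _2 or _b are one class to them, and where a whole thing is asked for, a point or a joint stands for the part that bears it (a point fixed in the world has none). Each returns a list of dicts, best first, with "conf" (0 to 1); they miss things now and then, are a little off and sometimes report something else, mostly with a low value. They report only what shows in the picture. A call takes as long as a camera call. They do not tell look-alikes from the thing itself.
- ctrl.search_frame(camera, target): "xy" ([column, row] in pixels, amid what is visible of it).
The state is a dict: "t": time; "qpos": joint angles; "dq": joint speeds; "joint_torque": joint torques, N m; "ee_pos": TCP position; "orientation": TCP orientation; "force": force on the tool from outside, world axes, zero at the start; "ft_torque": the same for the moment, N m; "gripper_width": finger opening in m; "grasp_force": force on a finger pad.
Only numpy, scipy, OpenCV 4.12 (cv2) and the standard library are available. Lean on these libraries where they do the work, as an engineer would, in place of code of your own. Each camera call takes 0.05 s, during which the arm holds its last target. There are 200 camera calls.

## Task

Pack every plug-in relay on the bench into the blue spares case, each standing upright on the case floor in a compartment of its own. Then shut the lid, lay the steel loop of the draw latch over the lid's keeper so that its bar sits behind the keeper's rib, and snap the red lever all the way down to lock it; only then roll the latched case along the rollers until it is home against the yellow end stop, and leave it there. Leave the side cutters, screwdriver and circuit breaker alone.

Things in the scene. Friction and masses are not known exactly. Their poses are not given: they have to be found in the camera images.
- case_floor (a point): Centre of the container's inner floor, 6 mm above the underside and 43 mm in +x of the case's origin; case axes. Inside 112 (x) by 185 (y) by 64 mm deep. Three dividers along x (3 mm thick, 18 mm high, at y = -47, 0, 47 mm) make four compartments 44 mm wide with centres at y = -70.5, -23.5, 23.5, 70.5 mm.
- case_center (a point): Point of the case 39 mm above its origin; case axes. The end face to push on is 97.5 mm from here in +y; the lid's hinge line is 104 mm in +x and 31 mm up. Empty case about 0.8 kg; it rolls along y with about 2 N, and guides hold it in x with about 4 mm play each side.
- bay_seat (a point): Fixed: where case_center lies when the case is home, touching the two rubber bumpers of the yellow end stop. Axes of the bed: +y points from the stop back along it. 14 free rollers, tops 45 mm above the bench. Bed 440 mm long, 253 mm wide over its aluminium side guides (57 mm high); yellow stop 85 mm high at -y, a cross bar 53 mm high at +y.
- lid (a joint): Grey lid, 122 by 195 by 8 mm, hinged on the container's far rim. rad: 0 = shut, about 1.7 at the start (upright, leaning slightly away), 1.9 at most. Stiff hinge: it does not fall, at most it sinks slowly, and takes 1 to 2 N at its edge.
- lid_edge (a point): Middle of the lid's free edge, half-way through its thickness, 122 mm from the hinge line; its x axis points from the edge to the hinge and its z axis out of the lid's upper (outer) face.
- keeper (a point): On the lid: the centre of the loop's bar when hooked. The keeper is a steel strip 34 mm wide, 4 mm thick, on the lid's outer face at the middle of its free edge, with an upright rib 26 mm wide (y), 4 mm thick, rising 14 mm over the lid's face; the rib's hinge-side face is 4 mm in -x of this point. Axes as lid_edge.
- lever (a joint): Red latch lever on the sill, turning about the case's y. rad: 0 = flat, pointing away from the lid (locked); 2.0 = upper stop, tipped towards the lid, where it rests at the start (1.85 to 2.0). Left at a middle angle it sinks slowly. With the loop hooked it pulls tightest at 0.2 and snaps over centre below; a few N at the tip do it. Above 1.5 the loop clears the keeper easily.
- lever_pivot (a point): Centre of the lever's pivot pin, 64 mm above the case's underside, 54 mm in -x of its origin. The lever is 46 mm long from here, 22 mm wide, 6 mm thick; its upper face (towards the lid when it stands up) is 5 mm from the pivot's centre plane.
- lever_tip (a point): On that upper face of the lever, 40 mm from the pivot; its z axis points out of that face.
- loop (a joint): Steel loop, swinging freely on its pin on the lever, measured from the lever's direction; rad, positive towards the lid. At the start it leans back to the robot on its stop at -1.1, about 40 deg past upright; swung past upright it drops forward over the keeper by its own weight (about 1.0 with the lever up). About 2.7 once locked, 3.0 at most.
- loop_pivot (a point): Centre of the loop's pin, which sits on the lever 12 mm from the lever's pivot; the loop turns about it, and the pin moves along as the lever turns.
- loop_bar (a point): Middle of the loop's cross bar: round, 8.4 mm thick, 48 mm long along the case's y, 59.6 mm from loop_pivot. Two 5 mm side wires, 46 mm apart, join it to the pin; the lever stands between them and passes through the loop.
- relay0_center (a point): Centre (27 mm above its underside) of a plug-in relay on its black socket, 70 g: socket 70 (x) by 27 (y) by 26 mm high, with the clear-capped relay 28 (x) by 21 (y) mm on top of it up to 54 mm. Stands upright on the bench at the start; may be absent. Its x axis lies along the 70 mm.
- relay1_center (a point): Centre (27 mm above its underside) of a plug-in relay on its black socket, 70 g: socket 70 (x) by 27 (y) by 26 mm high, with the clear-capped relay 28 (x) by 21 (y) mm on top of it up to 54 mm. Stands upright on the bench at the start; may be absent. Its x axis lies along the 70 mm.
- relay2_center (a point): Centre (27 mm above its underside) of a plug-in relay on its black socket, 70 g: socket 70 (x) by 27 (y) by 26 mm high, with the clear-capped relay 28 (x) by 21 (y) mm on top of it up to 54 mm. Stands upright on the bench at the start; may be absent. Its x axis lies along the 70 mm.
- relay3_center (a point): Centre (27 mm above its underside) of a plug-in relay on its black socket, 70 g: socket 70 (x) by 27 (y) by 26 mm high, with the clear-capped relay 28 (x) by 21 (y) mm on top of it up to 54 mm. Stands upright on the bench at the start; may be absent. Its x axis lies along the 70 mm.
- cutter: Side cutters, 110 by 53 by 13 mm, red and blue handles; leave alone. Origin under its centre.
- driver: Red insulated screwdriver, 191 mm long; leave alone. Origin under its centre.
- spare_breaker: Light single-pole circuit breaker, 73 by 17 by 86 mm, standing behind the roller bed; leave alone. Origin under its centre.
- case: Blue spares case, loose on the rollers; origin under the centre of its 208 (x) by 195 (y) mm outline. x runs from the latch (robot's side) to the lid hinge, y along the bed away from the yellow stop, z up. Far 122 mm in x: container, rim 70 mm above the underside. Near 86 mm: solid sill 45 mm high carrying the latch.
Things that resemble listed ones, but are neither listed nor needed, are in the scene too. What is shaped like the part that bears relay3_center but orange or purple is not meant.

How it is judged:
On the way, in this order (a step that is already met when the one before it is completed fails the run):
1. every relay that is there stands in the case (x of relay0_center in the frame of case_floor between -0.046 and 0.046 m and y of relay0_center in the frame of case_floor between -0.09 and 0.09 m and z of relay0_center in the frame of case_floor between 0.02 and 0.034 m and angle between each of relay0_center, relay1_center, relay2_center, relay3_center's own z axis and vertical below 0.2 rad and x of relay1_center in the frame of case_floor between -0.046 and 0.046 m and y of relay1_center in the frame of case_floor between -0.09 and 0.09 m and z of relay1_center in the frame of case_floor between 0.02 and 0.034 m and x of relay2_center in the frame of case_floor between -0.046 and 0.046 m and y of relay2_center in the frame of case_floor between -0.09 and 0.09 m and z of relay2_center in the frame of case_floor between 0.02 and 0.034 m and x of relay3_center in the frame of case_floor between -0.046 and 0.046 m and y of relay3_center in the frame of case_floor between -0.09 and 0.09 m and z of relay3_center in the frame of case_floor between 0.02 and 0.034 m), for 0.2 s.
2. the lid is shut, the case not yet in the bay (value of joint lid below 0.04 rad and y of case_center in the frame of bay_seat above 0.03 m), for 0.2 s.
3. the loop's bar lies behind the keeper's rib, lever still up, case not yet in the bay (all of step 2 and x of loop_bar in the frame of keeper between -0.006 and 0.02 m and z of loop_bar in the frame of keeper between -0.006 and 0.006 m and value of joint lever above 0.5 rad), for 0.1 s.
4. the lever is down over centre with the loop hooked, the case not yet in the bay (all of step 2 and value of joint lever below 0.1 rad and x of loop_bar in the frame of keeper between -0.006 and 0.005 m and z of loop_bar in the frame of keeper between -0.006 and 0.006 m), for 0.2 s.
5. the latched case is home in the bay (y of case_center in the frame of bay_seat below 0.012 m and x of case_center in the frame of bay_seat between -0.015 and 0.015 m and z of case_center in the frame of bay_seat between -0.008 and 0.008 m and value of joint lever below 0.1 rad and x of loop_bar in the frame of keeper between -0.006 and 0.005 m and z of loop_bar in the frame of keeper between -0.006 and 0.006 m), for 0.2 s.
At the end, for the whole second after the job is handed in: Every relay present stands upright (within 0.2 rad) on the case floor; lid within 0.04 rad of shut; lever within 0.1 rad of flat with the loop's bar behind the keeper rib (within about 5 mm of its seat); case within 12 mm of the stop, level on the rollers and at rest (all of step 1 and all of step 5 and value of joint lid below 0.04 rad and linear speed of case below 0.02 m/s); the robot touches nothing.
It fails at once if a bystander tool is pushed away (distance of any of cutter, driver, spare_breaker from where it was at the start of the episode above 0.03 m).
It fails at once if the case is tipped up (angle between case_center's own z axis and vertical above 0.2 rad).
Of relay0, relay1, relay2, relay3 only 2 to 4 are there at a start; the rules pass over those that are not, and their reading is None.
At some moment in a run one of relay0, relay1, relay2, relay3 may be knocked a few centimetres aside while the robot is not near it.
It also fails if it takes over 210 s, if anything falls off the work surface, if the arm or the gripper's body presses on something with over 40 N, if the wrist force passes 120 N, or if a joint passes its speed limit or range.

## Working session

There is one attempt and no reset: what is moved stays moved. The work goes in short steps, Python scripts to look and compute and a tool call to move; the robot and the scene stay as the last step left them, time stands still between calls to the robot, and variables do not carry over. Pictures are saved under pics/ and viewed, at most 17 in all, crops included, and the job is handed in when it is done.

Besides the shell and the picture viewer there is one more tool, called after ">>>" as name(argument=value, ...), one argument or row to a line, values as JSON. carry_out: Moves the arm, as the interface text tells. Its arguments: {"type":"object","properties":{"targets":{"type":"array","items":{"type":"number"}}},"required":["targets"]}

```bash
mkdir -p pics; cat > h.py <<'E'
import numpy as np, cv2
from scipy.spatial.transform import Rotation as R
from bench import ctrl
def cap(n,f=None):
    s=ctrl.sense(); im,d=ctrl.capture(n)
    if f: cv2.imwrite('pics/'+f,im)
    return im,d,s
def pose(n,s):
    i=ctrl.camera_info(n)
    if n=='wrist':
        T=np.eye(4);T[:3,:3]=R.from_rotvec(s['orientation']).as_matrix();T[:3,3]=s['ee_pos']
        return i,T@np.array(i['mount'])
    T=np.eye(4);o=np.array(i['orientation'],float)
    T[:3,:3]=R.from_rotvec(o).as_matrix() if o.shape==(3,) else o
    T[:3,3]=i['xyz'];return i,T
def pts(n,uv,d,s):
    """uv Nx2, d N depth -> world"""
    i,T=pose(n,s);f=192/np.tan(np.radians(i['fov_y'])/2)
    uv=np.asarray(uv,float).reshape(-1,2);x=uv[:,0]-i['cx'];y=uv[:,1]-i['cy']
    if n=='wrist':
        r=np.hypot(x,y)+1e-9;th=r/f;k=np.tan(th)/r
    else:k=1/f
    x=x*k*d;y=y*k*d
    return (T@np.c_[x,-y,-np.asarray(d)*np.ones(len(uv)),np.ones(len(uv))].T).T[:,:3]
def cloud(n,d,s):
    v,u=np.mgrid[:384,:512];uv=np.c_[u.ravel(),v.ravel()]
    P=pts(n,uv,d.ravel(),s);P[d.ravel()==0]=np.nan
    return P.reshape(384,512,3)
E
python3 - <<'E'
from h import *
for n in('scene','top'):
    i=ctrl.camera_info(n);print(i)
    im,d,s=cap(n,n+'0.png');P=cloud(n,d,s);np.save(n+'P.npy',P)
    for t in('relay0_center','case','lid','lever','loop','keeper','loop_bar','cutter','driver','spare_breaker','bay_seat'):
        try:
            for r in ctrl.search_frame(n,t)[:6]:
                c,rr=map(int,r['xy']);print(n,t,np.round(r['xy']),round(r['conf'],2),np.round(P[rr,c],3))
        except Exception as e: print(t,e)
print(ctrl.sense()); print(ctrl.camera_info('wrist'))
E
```

```text
{'fov_y': 42.682168608997316, 'cx': 246.5001294176671, 'cy': 184.39537815278445, 'xyz': array([-0.14941961, -0.73604552,  1.35538467]), 'orientation': array([ 0.62646801, -0.27687576, -0.84571163])}
scene relay0_center [290. 282.] 0.74 [ 0.43  -0.394  0.039]
scene case [207. 164.] 0.64 [0.606 0.106 0.047]
scene lid [223. 135.] 0.73 [0.651 0.056 0.185]
scene lever [189. 175.] 0.46 [0.49  0.065 0.123]
scene loop [181. 179.] 0.6 [0.442 0.047 0.163]
scene keeper [225. 136.] 0.56 [0.655 0.051 0.185]
scene cutter [338. 300.] 0.82 [ 0.487 -0.528  0.011]
scene cutter [288. 282.] 0.22 [ 0.43  -0.386  0.035]
scene spare_breaker [280. 162.] 0.79 [ 0.756 -0.1    0.069]
scene spare_breaker [206. 164.] 0.67 [0.606 0.106 0.047]
scene bay_seat [238. 209.] 0.86 [ 0.529 -0.108  0.045]
{'fov_y': 52.79241953246523, 'cx': 255.5086302198201, 'cy': 194.46613536455632, 'xyz': array([ 0.40220445, -0.06282165,  1.5031245 ]), 'orientation': array([ 0.10568882, -0.13339011, -1.53720648])}
top case [214. 208.] 0.98 [0.572 0.073 0.06 ]
top case [214. 179.] 0.65 [0.652 0.06  0.202]
top lid [215. 176.] 0.82 [0.66  
[... 948 characters left out ...]
98416, 0.231259  ]), 'orientation': array([ 3.10995809e+00, -4.44301862e-01, -2.11510488e-05]), 'force': array([0.79745936, 0.01391624, 0.3124233 ]), 'ft_torque': array([-0.0016901 , -0.03529516, -0.01822656]), 'grasp_force': 0.0, 'gripper_width': 0.08529675107002262}
{'fov_y': 65.70646984690485, 'cx': 254.86878211575203, 'cy': 197.64632086678097, 'mount': array([[ 1.10666006e-03,  9.55265942e-01,  2.95746098e-01,
         7.72808834e-02],
       [ 9.99999368e-01, -1.11532766e-03, -1.39392661e-04,
        -6.33582100e-04],
       [ 1.96696741e-04,  2.95746066e-01, -9.55266573e-01,
        -1.42645219e-01],
       [ 0.00000000e+00,  0.00000000e+00,  0.00000000e+00,
         1.00000000e+00]])}
```

```bash
python3 - <<'E'
import cv2
a=cv2.imread('pics/top0.png')
cv2.imwrite('pics/t2.png',cv2.resize(a,(800,600),interpolation=3))
a=cv2.imread('pics/scene0.png')
cv2.imwrite('pics/s2.png',cv2.resize(a,(800,600),interpolation=3))
E
```

```text
(no output)
```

View pics/t2.png

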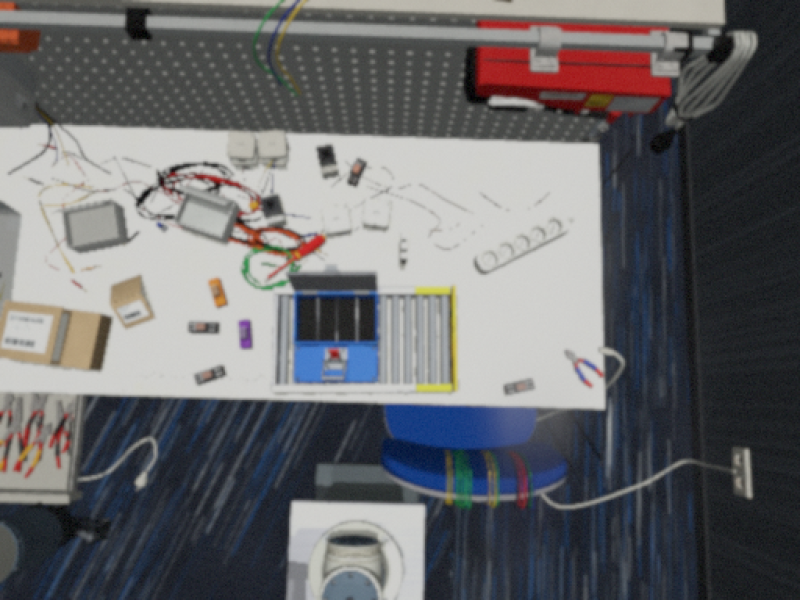

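View pics/s2.png

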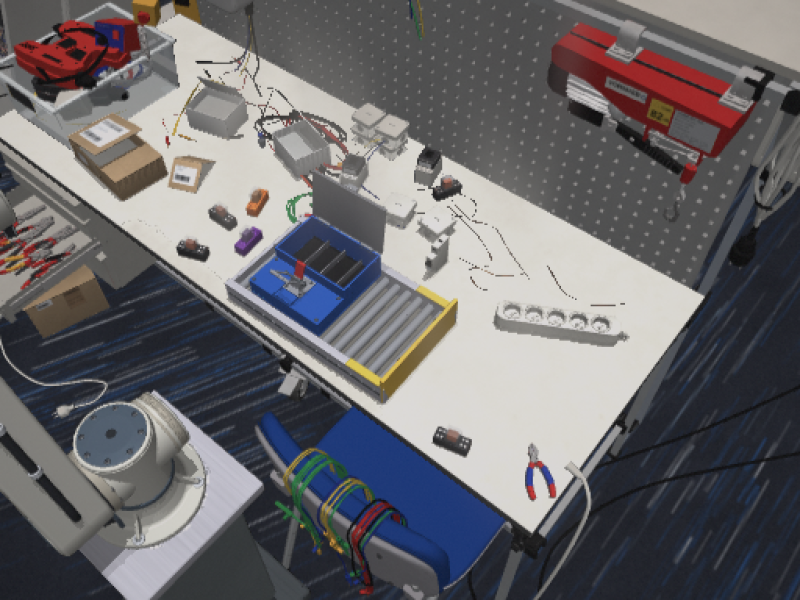

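The top view shows three black relays at (204,327), (210,375) and (519,386) in 800-px coordinates. The orange (218,292) and purple (245,334) lookalikes are excluded. A similar dark item sits far back at (356,172), so I'll check its reach. The case is at (336,330), with its lid open.

```bash
python3 - <<'E'
from h import *
P=np.load('topP.npy');im=cv2.imread('pics/top0.png')
for u,v in((204,327),(210,375),(519,386),(356,172),(218,292),(245,334)):
    c,r=int(u/1.5625),int(v/1.5625);w=16
    B=P[r-w:r+w,c-w:c+w].reshape(-1,3)
    ok=(B[:,2]>.012)&(B[:,2]<.07);B=B[ok]
    m=(np.hypot(*(B[:,:2]-P[r,c,:2]).T)<.05);B=B[m]
    rect=cv2.minAreaRect((B[:,:2]*1000).astype(np.float32))
    print((u,v),len(B),rect,B[:,2].max(),np.linalg.norm(B[:,:2].mean(0)))
# case & bed
S=np.load('sceneP.npy')
sel=(P[...,0]>.35)&(P[...,0]<.72)&(P[...,1]>-.3)&(P[...,1]<.3)
hsv=cv2.cvtColor(im,cv2.COLOR_BGR2HSV)
yel=sel&(hsv[...,0]>20)&(hsv[...,0]<35)&(hsv[...,1]>120)&(P[...,2]>.06)
print('yellow',np.nanpercentile(P[yel],[2,50,98],axis=0).round(3))
blue=sel&(hsv[...,0]>100)&(hsv[...,0]<125)&(hsv[...,1]>150)
for lo,hi in((.08,.1),(.105,.125)):
    b=blue&(P[...,2]>lo)&(P[...,2]<hi);print(lo,b.sum(),cv2.minAreaRect((P[b][:,:2]*1000).astype(np.float32)),P[b][:,2].mean())
imS=cv2.imread('pics/scene0.png');hs=cv2.cvtColor(imS,cv2.COLOR_BGR2HSV)
for n,I,Q,H in(('top',im,P,hsv),('scene',imS,S,hs)):
    red=(H[...,1]>130)&((H[...,0]<8)|(H[...,0]>172))&(abs(Q[...,0]-.5)<.08)&(abs(Q[...,1]-.06)<.06)
    print(n,'red',red.sum(),Q[red].round(3)[::4])
a=im[150:262,160:280];b=imS[140:220,150:260]
cv2.imwrite('pics/c1.png',np.vstack([cv2.resize(im[140:260,100:240],(700,600),interpolation=2)]))
E
```

```text
(204, 327) 136 ((557.6952514648438, 395.3366394042969), (26.722671508789062, 70.3289794921875), 2.3007686138153076) 0.05836733424644125 0.6807249269273536
(210, 375) 149 ((443.35101318359375, 369.49530029296875), (27.179269790649414, 70.73625946044922), 20.23984718322754) 0.06223242835724019 0.5748386833794193
(519, 386) 134 ((437.2158508300781, -382.5738220214844), (26.512882232666016, 69.18962097167969), 15.175220489501953) 0.06096339335886314 0.5787956233409736
(356, 172) 141 ((977.3983154296875, 47.813133239746094), (59.1109733581543, 69.21467590332031), 64.09613800048828) 0.06046293253906487 0.9675033395882073
(218, 292) 148 ((647.017333984375, 366.2656555175781), (71.12620544433594, 28.226036071777344), 21.570621490478516) 0.06053191085725951 0.7406426880742885
(245, 334) 153 ((545.4352416992188, 291.1131896972656), (69.97199249267578, 29.30862045288086), 9.338262557983398) 0.06016717881463207 0.6165163208240937
yellow [[ 0.424 -0.219  0.06 ]
 [ 0.534 -0.213  0.081]
 [ 0.664 -0.139  0.09 ]]
0.08 826 ((537.6368408203125, 62.505226135253906), (199.7507781982422, 186.29336547851562), 1.7191135883331299) 0.08961525246941987
0.105 150 ((579.9773559570312, 61.980709075927734), (121.78945922851562, 189.5067901611328), 1.8374881744384766) 0.11210486477140322
top red 17 [[0.502 0.065 0.153]
 [0.498 0.065 0.15 ]
 [0.496 0.066 0.134]
 [0.493 0.066 0.13 ]
 [0.49  0.063 0.126]]
scene red 54 [[0.501 0.067 0.152]
 [0.5   0.062 0.151]
 [0.5   0.068 0.142]
 [0.504 0.053 0.149]
 [0.496 0.059 0.147]
 [0.494 0.066 0.139]
 [0.501 0.055 0.14 ]
 [0.494 0.058 0.14 ]
 [0.492 0.066 0.131]
 [0.495 0.05  0.14 ]
 [0.496 0.056 0.13 ]
 [0.492 0.057 0.127]
 [0.491 0.057 0.123]
 [0.491 0.053 0.121]]
```

View pics/c1.png

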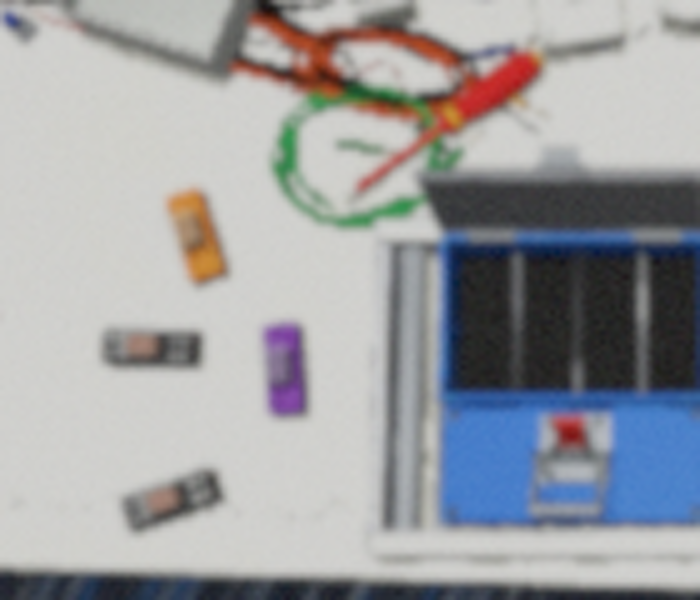

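The far item at (0.98, 0.05) is out of reach, so it is scenery. The crop confirms two black relays at (152,347) and (172,498), with orange and purple decoys. Together with the right-hand one, that makes three relays: A, B and C.

```bash
cat >> h.py <<'E'
def rel(p,psi,s=None,tilt=None):
    """tool-down pose at p, tool x at psi deg -> tx,ty,tz,ax,ay,az"""
    s=s or ctrl.sense();R0=R.from_rotvec(s['orientation'])
    a=np.radians(psi);Rt=np.c_[[np.cos(a),np.sin(a),0],[np.sin(a),-np.cos(a),0],[0,0,-1]]
    Rt=R.from_matrix(Rt)
    if tilt is not None: Rt=Rt*R.from_rotvec(tilt)
    t=R0.inv().apply(np.array(p)-s['ee_pos']);w=(R0.inv()*Rt).as_rotvec()
    return np.r_[t,w].round(4).tolist()
def relay(n,P,c,rad=.06):
    B=P.reshape(-1,3);B=B[np.isfinite(B).all(1)]
    B=B[(np.hypot(B[:,0]-c[0],B[:,1]-c[1])<rad)&(B[:,2]>.012)&(B[:,2]<.07)]
    if len(B)<20: print('few',len(B));return
    rc=cv2.minAreaRect((B[:,:2]*1000).astype(np.float32));(x,y),(w,h),a=rc
    if w<h:a+=90
    C=B[B[:,2]>.042]
    print(n,'socket',round(x,1),round(y,1),round(w,1),round(h,1),'long axis deg',round(a,1),'cap',cv2.minAreaRect((C[:,:2]*1000).astype(np.float32)) if len(C)>5 else None,'top',np.percentile(B[:,2],98).round(4), len(B),len(C))
E
python3 - <<'E'
from h import *
P=np.load('topP.npy');S=np.load('sceneP.npy')
for n,c in(('A',(.558,.395)),('B',(.443,.369)),('C',(.437,-.383))):
    relay(n+'t',P,c);relay(n+'s',S,c)
print(rel([.443,.37,.2],20.2))
E
```

```text
At socket 573.7 397.0 64.3 71.0 long axis deg 98.2 cap ((557.8275756835938, 394.4815673828125), (18.950057983398438, 28.33395767211914), 3.063871145248413) top 0.057 137 47
As socket 559.9 390.7 73.9 31.3 long axis deg 89.3 cap ((559.3640747070312, 391.84820556640625), (34.28257369995117, 25.90715980529785), 87.04097747802734) top 0.0562 167 48
Bt socket 443.4 369.5 27.2 70.7 long axis deg 110.2 cap ((443.7742004394531, 370.7403869628906), (20.7252254486084, 28.99906349182129), 21.676589965820312) top 0.0598 149 49
Bs socket 442.6 366.2 35.5 73.7 long axis deg 116.5 cap ((445.0173034667969, 367.9710998535156), (27.15565299987793, 29.451576232910156), 29.638229370117188) top 0.0585 197 54
Ct socket 437.2 -382.6 26.5 69.2 long axis deg 105.2 cap ((437.4499816894531, -383.2872314453125), (20.51726722717285, 28.011642456054688), 15.101842880249023) top 0.0601 134 46
Cs socket 437.4 -385.5 31.3 69.7 long axis deg 104.3 cap ((437.14898681640625, -385.09356689453125), (23.14797019958496, 27.865406036376953), 10.588578224182129) top 0.0587 282 84
[0.3217, 0.0707, 0.0313, 0.0001, 0.0, -0.6364]
```

>>> carry_out(
  targets=[0.06,0.32,0.07,0.03,0,0,-0.636,0.06,0.32,0.07,0.03,0,0,-0.636,0.06,0.32,0.07,0.03,0,0,-0.636,0.06,0.32,0.07,0.03,0,0,-0.636,0.06,0.32,0.07,0.03,0,0,-0.636,0.06,0.32,0.07,0.03,0,0,-0.636,0.06,0.32,0.07,0.03,0,0,-0.636,0.06,0.32,0.07,0.03,0,0,-0.636,0.06,0.32,0.07,0.03,0,0,-0.636,0.06,0.32,0.07,0.03,0,0,-0.636],
)

```text
t: 2.2
ee_pos: [0.4411, 0.3716, 0.2014]
orientation: [-3.093, -0.551, -0.0]
force: [0.5, 0.4, -0.2]
gripper_width: 0.0599
grasp_force: 0.0
```

```bash
python3 - <<'E'
from h import *
im,d,s=cap('wrist','w1.png');P=cloud('wrist',d,s);relay('B',P,(.443,.369))
print(s['qpos'].round(2),s['ee_pos'],s['orientation'],s['gripper_width'])
E
```

```text
B socket 446.2 371.9 26.8 69.1 long axis deg 111.6 cap ((445.89630126953125, 372.2356872558594), (20.735197067260742, 27.66628074645996), 20.475069046020508) top 0.055 1737 605
[ 0.97  0.32  0.12 -0.   -1.37  0.95] [0.44114023 0.37160682 0.20141018] [-3.09258939e+00 -5.51105961e-01 -1.12627166e-04] 0.05989923534735358
```

View pics/w1.png

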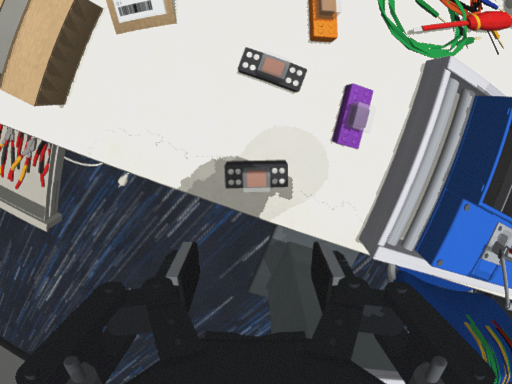

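The wrist view shows relay B at (256,175), upright with its orange cap, and it matches the size given. Relay A is at (272,68). Descending.

>>> carry_out(
  targets=[0.06,0.005,0.001,0.12,0,0,0,0.06,0.005,0.001,0.12,0,0,0,0.06,0.005,0.001,0.12,0,0,0,0.06,0.005,0.001,0.15,0,0,0,0.06,0.005,0.001,0.171,0,0,0,0.06,0.005,0.001,0.171,0,0,0,0.06,0.005,0.001,0.171,0,0,0,0.02,0.005,0.001,0.171,0,0,0,0.02,0.005,0.001,0.171,0,0,0,0.02,0.005,0.001,0.171,0,0,0,0.02,0.005,0.001,0.171,0,0,0,0.02,0.005,0.001,0.171,0,0,0],
)

```text
t: 3.45
ee_pos: [0.4475, 0.3731, 0.0321]
orientation: [-3.091, -0.551, -0.004]
force: [-2.1, 0.5, 6.2]
gripper_width: 0.0269
grasp_force: 60.3
```

```bash
python3 - <<'E'
from h import *
s=ctrl.sense();print(s['gripper_width'],s['grasp_force'],s['ee_pos'])
# case frame estimate
c=np.array([.537,.062]);a=np.radians(1.8);X=np.array([np.cos(a),np.sin(a)]);Y=np.array([-X[1],X[0]])
for y in(70.5,23.5,-23.5,-70.5): print(y,(c+.043*X+y/1000*Y).round(4))
p=c+.043*X+.0705*Y
print(rel([*p,.2],-88.2))
E
```

```text
0.026890948066586068 60.302976965904236 [0.44745812 0.37305094 0.03209923]
70.5 [0.5778 0.1338]
23.5 [0.5792 0.0868]
-23.5 [0.5807 0.0399]
-70.5 [ 0.5822 -0.0071]
[0.0402, 0.2693, -0.1682, -0.0041, -0.0006, 1.8921]
```

>>> carry_out(
  targets=[0.02,0,0,-0.08,0,0,0,0.02,0,0,-0.16,0,0,0,0.02,0.03,0.2,-0.2,0,0,1.89,0.02,0.03,0.2,-0.2,0,0,1.89,0.02,0.04,0.27,-0.2,0,0,1.89,0.02,0.04,0.27,-0.2,0,0,1.89,0.02,0.04,0.27,-0.2,0,0,1.89,0.02,0.04,0.27,-0.2,0,0,1.89,0.02,0.04,0.27,-0.2,0,0,1.89,0.02,0.04,0.27,-0.2,0,0,1.89,0.02,0.04,0.27,-0.2,0,0,1.89,0.02,0.04,0.27,-0.2,0,0,1.89],
)

```text
t: 4.65
ee_pos: [0.5771, 0.1321, 0.2302]
orientation: [2.632, -1.715, -0.001]
force: [0.0, 0.6, -0.8]
gripper_width: 0.0269
grasp_force: 59.5
```

>>> carry_out(
  targets=[0.02,0,0,0,0,0,0.45,0.02,0,0,0,0,0,0.45,0.02,0,0,0,0,0,0.45,0.02,0,0,0,0,0,0.45],
)

```text
t: 5.05
ee_pos: [0.5771, 0.1323, 0.2303]
orientation: [2.189, -2.253, -0.001]
force: [0.1, -0.6, -0.4]
gripper_width: 0.0268
grasp_force: 59.5
```

```bash
python3 - <<'E'
from h import *
im,d,s=cap('wrist','w2.png');P=cloud('wrist',d,s);np.save('w2P.npy',P)
print(s['qpos'].round(2),s['ee_pos'],s['orientation'],s['gripper_width'])
p=[.5778,.1338,.2];print(rel(p,-88.2))
E
```

```text
[ 0.49  0.34  0.22 -0.   -1.45 -0.52] [0.5770706  0.13226042 0.23027064] [ 2.18940421e+00 -2.25280715e+00 -5.84228557e-04] 0.026788931170470143
[-0.0015, -0.0007, 0.0303, 0.0003, 0.0001, -0.0553]
```

View pics/w2.png

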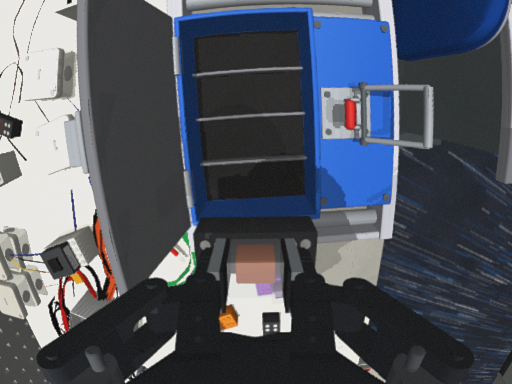

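The relay is held upright at (258,262). The case shows its four compartments free, and the lever is at (350,113) with the loop at (400,113).

```bash
python3 - <<'E'
from h import *
P=np.load('w2P.npy');im=cv2.imread('pics/w2.png');h=cv2.cvtColor(im,cv2.COLOR_BGR2HSV)
bl=(h[...,0]>100)&(h[...,0]<125)&(h[...,1]>130)
v,u=np.mgrid[:384,:512]
for lo,hi in((.107,.121),(.085,.096)):
    m=bl&(P[...,2]>lo)&(P[...,2]<hi)&(v<222)&(P[...,0]<.66)
    Q=P[m];print(len(Q),cv2.minAreaRect((Q[:,:2]*1000).astype(np.float32)),Q[:,2].mean())
red=(h[...,1]>130)&((h[...,0]<8)|(h[...,0]>172))&(v<130)&(u>330)&(u<370);Q=P[red];print('lever',np.nanpercentile(Q,[5,50,95],axis=0).round(4))
# dividers
f=(P[...,2]>.06)&(P[...,2]<.076)&(P[...,0]>.53)&(P[...,0]<.63)&(v<200);Q=P[f]
hh,e=np.histogram(Q[:,1],np.arange(-.04,.15,.004));print(list(zip(e.round(3),hh)))
# lid
L=P[(u>90)&(u<170)&(v>40)&(v<220)].reshape(-1,3);L=L[(L[:,0]>.6)&(L[:,0]<.72)];print('lid',np.nanpercentile(L,[2,50,98],axis=0).round(3))
E
```

```text
3570 ((564.3291625976562, 62.42336654663086), (157.15284729003906, 195.228515625), 1.904028296470642) 0.11346803865770515
12279 ((537.591796875, 61.92300033569336), (202.60145568847656, 194.07164001464844), 1.8807042837142944) 0.09016294447158785
lever [[0.4976 0.0511 0.1434]
 [0.5044 0.061  0.1501]
 [0.5074 0.071  0.1518]]
[(np.float64(-0.04), np.int64(0)), (np.float64(-0.036), np.int64(0)), (np.float64(-0.032), np.int64(278)), (np.float64(-0.028), np.int64(123)), (np.float64(-0.024), np.int64(0)), (np.float64(-0.02), np.int64(0)), (np.float64(-0.016), np.int64(0)), (np.float64(-0.012), np.int64(0)), (np.float64(-0.008), np.int64(0)), (np.float64(-0.004), np.int64(0)), (np.float64(-0.0), np.int64(0)), (np.float64(0.004), np.int64(0)), (np.float64(0.008), np.int64(0)), (np.float64(0.012), np.int64(81)), (np.float64(0.016), np.int64(289)), (np.float64(0.02), np.int64(14)), (np.float64(0.024), np.int64(0)), (np.float64(0.028), np.int64(0)), (np.float64(0.032), np.int64(0)), (np.float64(0.036), np.int64(0)), (np.float64(0.04), np.int64(0)), (np.float64(0.044), np.int64(0)), (np.float64(
[... 206 characters left out ...]
(0.072), np.int64(0)), (np.float64(0.076), np.int64(0)), (np.float64(0.08), np.int64(0)), (np.float64(0.084), np.int64(0)), (np.float64(0.088), np.int64(0)), (np.float64(0.092), np.int64(0)), (np.float64(0.096), np.int64(0)), (np.float64(0.1), np.int64(0)), (np.float64(0.104), np.int64(2)), (np.float64(0.108), np.int64(337)), (np.float64(0.112), np.int64(42)), (np.float64(0.116), np.int64(0)), (np.float64(0.12), np.int64(0)), (np.float64(0.124), np.int64(0)), (np.float64(0.128), np.int64(0)), (np.float64(0.132), np.int64(0)), (np.float64(0.136), np.int64(0)), (np.float64(0.14), np.int64(0)), (np.float64(0.144), np.int64(0))]
lid [[0.647 0.007 0.137]
 [0.654 0.064 0.199]
 [0.662 0.124 0.236]]
```

>>> carry_out(
  targets=[0.02,-0.001,-0.001,0.05,0,0,-0.055,0.02,-0.001,-0.001,0.09,0,0,-0.055,0.02,-0.001,-0.001,0.12,0,0,-0.055,0.02,-0.001,-0.001,0.135,0,0,-0.055,0.02,-0.001,-0.001,0.146,0,0,-0.055,0.02,-0.001,-0.001,0.146,0,0,-0.055,0.02,-0.001,-0.001,0.146,0,0,-0.055,0.045,-0.001,-0.001,0.146,0,0,-0.055,0.045,-0.001,-0.001,0.146,0,0,-0.055,0.045,-0.001,-0.001,0.146,0,0,-0.055,0.045,-0.001,-0.001,0.1,0,0,-0.055,0.045,-0.001,-0.001,0.05,0,0,-0.055],
)

```text
t: 6.3
ee_pos: [0.5771, 0.1328, 0.1798]
orientation: [2.249, -2.187, -0.003]
force: [2.2, 0.6, 0.4]
gripper_width: 0.0451
grasp_force: 0.0
```

```bash
python3 - <<'E'
from h import *
s=ctrl.sense();print(s['qpos'].round(2),s['ee_pos'],s['force'])
im,d,s=cap('top');P=cloud('top',d,s)
relay('A',P,(.558,.395),.05)
B=P.reshape(-1,3);B=B[(B[:,0]>.53)&(B[:,0]<.63)&(abs(B[:,1]-.13)<.03)&(B[:,2]>.06)&(B[:,2]<.13)];print(len(B),np.nanpercentile(B,[2,50,98],axis=0).round(3) if len(B) else '')
print(rel([.56,.395,.2],3))
E
```

```text
[ 0.49  0.36  0.13 -0.   -1.34 -0.46] [0.57710113 0.13277024 0.17983518] [2.20626227 0.64096542 0.36501237]
few 0
98 [[0.54  0.107 0.061]
 [0.569 0.126 0.074]
 [0.619 0.14  0.107]]
[-0.2622, 0.0143, -0.0084, -0.0116, -0.0099, -1.5938]
```

>>> carry_out(
  targets=[0.06,0,0,-0.05,0,0,0,0.06,-0.26,0.014,-0.05,0,0,-1.59,0.06,-0.26,0.014,-0.05,0,0,-1.59,0.06,-0.26,0.014,-0.05,0,0,-1.59,0.06,-0.26,0.014,-0.05,0,0,-1.59,0.06,-0.26,0.014,-0.05,0,0,-1.59,0.06,-0.26,0.014,-0.05,0,0,-1.59,0.06,-0.26,0.014,-0.05,0,0,-1.59,0.06,-0.26,0.014,-0.05,0,0,-1.59,0.06,-0.26,0.014,-0.02,0,0,-1.59,0.06,-0.26,0.014,-0.02,0,0,-1.59,0.06,-0.26,0.014,-0.02,0,0,-1.59],
)

```text
t: 7.55
ee_pos: [0.5567, 0.3925, 0.1991]
orientation: [3.139, 0.083, -0.003]
force: [0.1, -0.2, -0.6]
gripper_width: 0.06
grasp_force: 0.0
```

```bash
python3 - <<'E'
from h import *
im,d,s=cap('wrist','w3.png');P=cloud('wrist',d,s);relay('A',P,(.558,.395),.055)
print(s['qpos'].round(2),s['ee_pos'],s['orientation'])
for r in ctrl.search_frame('wrist','relay0_center'): print(r['xy'],r['conf'],P[int(r['xy'][1]),int(r['xy'][0])].round(3))
print(rel([.558,.395,.031],2.5))
E
```

```text
A socket 561.3 395.5 27.5 68.8 long axis deg 90.5 cap ((561.245849609375, 396.24835205078125), (21.361717224121094, 28.045066833496094), 0.24965070188045502) top 0.0551 1765 622
[ 0.84  0.53  0.45 -0.   -1.48  0.78] [0.55665918 0.39252461 0.19905069] [ 3.13900442e+00  8.30305081e-02 -2.52816023e-03]
[0.001, -0.0022, 0.1692, 0.0001, -0.0, 0.0044]
```

>>> carry_out(
  targets=[0.06,0.005,-0.003,0.12,0,0,0.04,0.06,0.005,-0.003,0.12,0,0,0.04,0.06,0.005,-0.003,0.12,0,0,0.04,0.06,0.005,-0.003,0.15,0,0,0.04,0.06,0.005,-0.003,0.168,0,0,0.04,0.06,0.005,-0.003,0.168,0,0,0.04,0.06,0.005,-0.003,0.168,0,0,0.04,0.02,0.005,-0.003,0.168,0,0,0.04,0.02,0.005,-0.003,0.168,0,0,0.04,0.02,0.005,-0.003,0.168,0,0,0.04,0.02,0.005,-0.003,0.168,0,0,0.04,0.02,0.005,-0.003,0.168,0,0,0.04],
)

```text
t: 8.85
ee_pos: [0.5628, 0.3968, 0.0342]
orientation: [-3.14, -0.012, -0.004]
force: [-0.8, 0.1, 6.8]
gripper_width: 0.0266
grasp_force: 61.3
```

```bash
python3 - <<'E'
from h import *
s=ctrl.sense();print(s['gripper_width'],s['grasp_force'],s['ee_pos'],s['force'])
print(rel([.5792,.087,.23],-88.1))
E
```

```text
0.02658410077063413 61.259636878967285 [0.56278378 0.39684193 0.03417467] [-0.83397227  0.05356455  6.77619752]
[0.0146, 0.3096, -0.1964, -0.0036, -0.0006, 1.5451]
```

>>> carry_out(
  targets=[0.02,0,0,-0.05,0,0,0,0.02,0,0,-0.1,0,0,0,0.02,0,0,-0.15,0,0,0,0.02,0.014,0.31,-0.197,0,0,1.545,0.02,0.014,0.31,-0.197,0,0,1.545,0.02,0.014,0.31,-0.197,0,0,1.545,0.02,0.014,0.31,-0.197,0,0,1.545,0.02,0.014,0.31,-0.197,0,0,1.545,0.02,0.014,0.31,-0.197,0,0,1.545,0.02,0.014,0.31,-0.197,0,0,1.545,0.02,0.014,0.31,-0.197,0,0,1.545,0.02,0.014,0.31,-0.197,0,0,1.545],
)

```text
t: 10.05
ee_pos: [0.5779, 0.0852, 0.2293]
orientation: [-2.452, 1.964, 0.001]
force: [-0.2, 0.7, -0.7]
gripper_width: 0.0264
grasp_force: 60.4
```

>>> carry_out(
  targets=[0.02,0,0,0,0,0,0.23,0.02,0,0,0,0,0,0.23,0.02,0,0,0,0,0,0.23],
)

```text
t: 10.35
ee_pos: [0.5778, 0.0861, 0.2291]
orientation: [2.218, -2.224, -0.001]
force: [0.3, 0.5, 0.0]
gripper_width: 0.0267
grasp_force: 60.4
```

```bash
python3 - <<'E'
from h import *
s=ctrl.sense();print(s['ee_pos'],s['qpos'].round(2),s['gripper_width'])
print(rel([.5792,.087,.085],-88.1))
E
```

```text
[0.57781894 0.08612893 0.22906369] [ 0.42  0.32  0.2  -0.   -1.45 -0.42] 0.026692719649138344
[-0.0009, -0.0015, 0.1441, 0.0007, 0.0001, -0.036]
```

>>> carry_out(
  targets=[0.02,-0.001,-0.001,0.05,0,0,-0.036,0.02,-0.001,-0.001,0.09,0,0,-0.036,0.02,-0.001,-0.001,0.12,0,0,-0.036,0.02,-0.001,-0.001,0.135,0,0,-0.036,0.02,-0.001,-0.001,0.144,0,0,-0.036,0.02,-0.001,-0.001,0.144,0,0,-0.036,0.02,-0.001,-0.001,0.144,0,0,-0.036,0.045,-0.001,-0.001,0.144,0,0,-0.036,0.045,-0.001,-0.001,0.144,0,0,-0.036,0.045,-0.001,-0.001,0.144,0,0,-0.036,0.045,-0.001,-0.001,0.1,0,0,-0.036,0.045,-0.001,-0.001,0.05,0,0,-0.036],
)

```text
t: 11.55
ee_pos: [0.5778, 0.0867, 0.1785]
orientation: [2.256, -2.18, -0.004]
force: [1.6, 0.8, 1.1]
gripper_width: 0.0447
grasp_force: 0.0
```

```bash
python3 - <<'E'
from h import *
im,d,s=cap('top','t3.png');P=cloud('top',d,s)
relay('C',P,(.437,-.383),.07)
print(s['ee_pos'],s['qpos'].round(2)); print(rel([.437,-.384,.23],15.2), rel([.437,-.384,.23],-164.8))
E
```

```text
C socket 437.2 -382.7 26.3 70.8 long axis deg 105.6 cap ((437.4229431152344, -382.8959655761719), (20.349599838256836, 28.73090362548828), 14.923201560974121) top 0.0591 134 47
[0.57776072 0.08668556 0.17851032] [ 0.42  0.35  0.1  -0.   -1.33 -0.38]
[0.4654, 0.1619, -0.042, -0.0095, -0.012, -1.8007] [0.4654, 0.1619, -0.042, -0.0113, 0.009, 1.3408]
```

>>> carry_out(
  targets=[0.06,0,0,-0.05,0,0,0,0.06,0.465,0.162,-0.05,0,0,1.341,0.06,0.465,0.162,-0.05,0,0,1.341,0.06,0.465,0.162,-0.05,0,0,1.341,0.06,0.465,0.162,-0.05,0,0,1.341,0.06,0.465,0.162,-0.05,0,0,1.341,0.06,0.465,0.162,-0.05,0,0,1.341,0.06,0.465,0.162,-0.05,0,0,1.341,0.06,0.465,0.162,-0.05,0,0,1.341,0.06,0.465,0.162,-0.05,0,0,1.341,0.06,0.465,0.162,-0.05,0,0,1.341,0.06,0.465,0.162,-0.05,0,0,1.341],
)

```text
t: 12.8
ee_pos: [0.4309, -0.3872, 0.2285]
orientation: [0.405, -3.114, 0.001]
force: [0.5, 0.8, -0.8]
gripper_width: 0.06
grasp_force: 0.0
```

```bash
python3 - <<'E'
from h import *
im,d,s=cap('wrist','w4.png');P=cloud('wrist',d,s);relay('C',P,(.437,-.383),.055)
print(s['qpos'].round(2),s['ee_pos'],s['orientation'])
print(rel([.437,-.383,.031],-164.8))
im,d,s=cap('top','t4.png')
E
```

```text
C socket 438.1 -383.1 27.1 69.6 long axis deg 104.4 cap ((437.969482421875, -383.6619873046875), (20.57339096069336, 27.721885681152344), 14.878948211669922) top 0.0549 1474 496
[-0.46  0.31  0.18  0.   -1.44 -0.85] [ 0.43094356 -0.38720373  0.22853192] [ 4.04698262e-01 -3.11407406e+00  6.53281260e-04]
[-0.0057, 0.0008, 0.1976, 0.0003, -0.0006, -0.0054]
```

>>> carry_out(
  targets=[0.06,-0.007,0,0.15,0,0,0,0.06,-0.007,0,0.15,0,0,0,0.06,-0.007,0,0.15,0,0,0,0.06,-0.007,0,0.18,0,0,0,0.06,-0.007,0,0.196,0,0,0,0.06,-0.007,0,0.196,0,0,0,0.06,-0.007,0,0.196,0,0,0,0.02,-0.007,0,0.196,0,0,0,0.02,-0.007,0,0.196,0,0,0,0.02,-0.007,0,0.196,0,0,0,0.02,-0.007,0,0.196,0,0,0,0.02,-0.007,0,0.196,0,0,0],
)

```text
t: 14.1
ee_pos: [0.4409, -0.3818, 0.035]
orientation: [-0.413, 3.112, -0.003]
force: [0.1, 1.7, 5.8]
gripper_width: 0.0269
grasp_force: 59.9
```

```bash
python3 - <<'E'
from h import *
s=ctrl.sense();print(s['gripper_width'],s['grasp_force'],s['ee_pos'],s['force'])
print(rel([.5807,.04,.25],-88.1))
a=cv2.imread('pics/t4.png');print([ (t,[(np.round(r['xy']),round(r['conf'],2)) for r in ctrl.search_frame('top',t)]) for t in('relay0_center','lever','loop')])
cv2.imwrite('pics/t4c.png',cv2.resize(a[140:260,100:300],(800,480),interpolation=2))
E
```

```text
0.02685941407230383 59.9235999584198 [ 0.44086813 -0.38175607  0.03497642] [0.0549562  1.74256991 5.78552039]
[-0.2456, 0.3701, -0.2153, -0.0034, 0.0004, -1.3399]
[('relay0_center', []), ('lever', []), ('loop', [(array([209., 243.]), 0.49)])]
```

View pics/t4c.png

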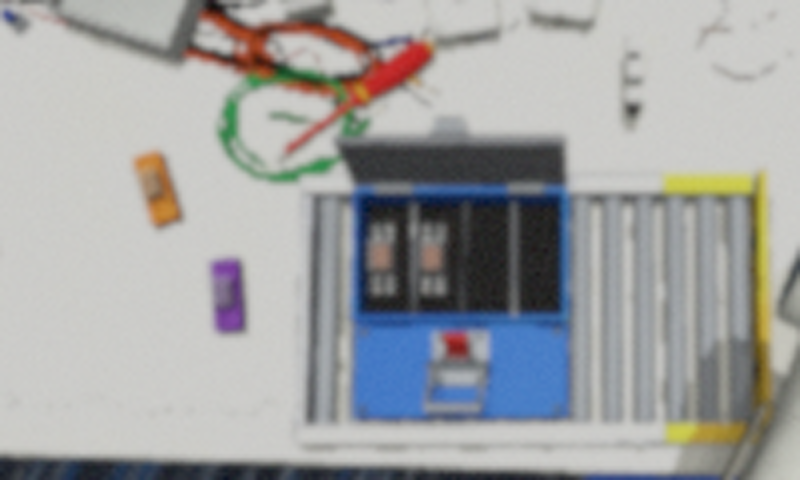

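Both relays stand in the two left compartments at (380,255) and (432,255). Now carrying C.

>>> carry_out(
  targets=[0.02,0,0,-0.05,0,0,0,0.02,0,0,-0.1,0,0,0,0.02,0,0,-0.15,0,0,0,0.02,-0.05,0.08,-0.215,0,0,-1.34,0.02,-0.245,0.37,-0.215,0,0,-1.34,0.02,-0.245,0.37,-0.215,0,0,-1.34,0.02,-0.245,0.37,-0.215,0,0,-1.34,0.02,-0.245,0.37,-0.215,0,0,-1.34,0.02,-0.245,0.37,-0.215,0,0,-1.34,0.02,-0.245,0.37,-0.215,0,0,-1.34,0.02,-0.245,0.37,-0.215,0,0,-1.34,0.02,-0.245,0.37,-0.215,0,0,-1.34],
)

```text
t: 15.45
ee_pos: [0.5786, 0.0379, 0.2484]
orientation: [-2.264, 2.177, -0.0]
force: [1.3, -1.1, 0.1]
gripper_width: 0.0265
grasp_force: 59.5
```

>>> carry_out(
  targets=[0.02,0,0,0,0,0,0,0.02,0,0,0,0,0,0,0.02,0,0,0,0,0,0],
)

```text
t: 15.75
ee_pos: [0.5782, 0.0352, 0.2479]
orientation: [2.256, -2.186, -0.0]
force: [-0.7, 0.9, -0.3]
gripper_width: 0.0267
grasp_force: 59.5
```

```bash
python3 - <<'E'
from h import *
im,d,s=cap('wrist','w5.png');P=cloud('wrist',d,s)
print(s['ee_pos'],s['qpos'].round(2),s['gripper_width'])
print(rel([.5807,.04,.0865],-88.1))
h=cv2.cvtColor(im,cv2.COLOR_BGR2HSV);bl=(h[...,0]>100)&(h[...,0]<125)&(h[...,1]>130)
v,u=np.mgrid[:384,:512]
m=bl&(P[...,2]>.085)&(P[...,2]<.096)&(P[...,0]<.52)&(v<222);Q=P[m];print(cv2.minAreaRect((Q[:,:2]*1000).astype(np.float32)))
E
```

```text
[0.57816761 0.03522607 0.24790419] [ 0.33  0.31  0.23  0.   -1.49 -0.3 ] 0.02672434889533879
[-0.0051, -0.0027, 0.1615, 0.0, -0.0001, -0.0019]
((477.7521057128906, 20.180225372314453), (80.69756317138672, 115.90821075439453), 2.110032081604004)
```

View pics/w5.png

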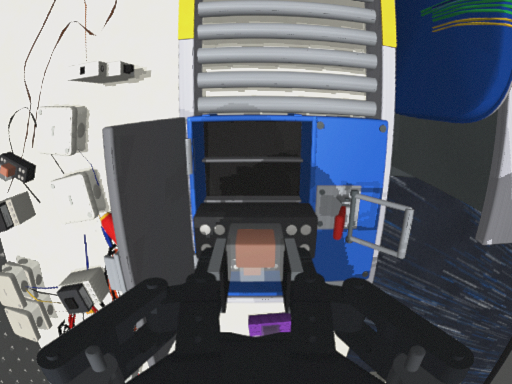

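Case unmoved, compartment free at (253,178). Placing C.

>>> carry_out(
  targets=[0.02,-0.005,-0.003,0.05,0,0,0,0.02,-0.005,-0.003,0.1,0,0,0,0.02,-0.005,-0.003,0.13,0,0,0,0.02,-0.005,-0.003,0.15,0,0,0,0.02,-0.005,-0.003,0.161,0,0,0,0.02,-0.005,-0.003,0.161,0,0,0,0.02,-0.005,-0.003,0.161,0,0,0,0.045,-0.005,-0.003,0.161,0,0,0,0.045,-0.005,-0.003,0.161,0,0,0,0.045,-0.005,-0.003,0.161,0,0,0,0.045,-0.005,-0.003,0.12,0,0,0,0.045,-0.005,-0.003,0.07,0,0,0],
)

```text
t: 17.0
ee_pos: [0.5797, 0.0406, 0.1768]
orientation: [2.254, -2.181, -0.005]
force: [2.5, -0.2, 0.7]
gripper_width: 0.0449
grasp_force: 0.0
```

```bash
python3 - <<'E'
from h import *
s=ctrl.sense();print(s['ee_pos'])
im,d,s=cap('scene','s5.png');P=cloud('scene',d,s)
for r in ctrl.search_frame('scene','relay0_center'): print(r['xy'],r['conf'],P[int(r['xy'][1]),int(r['xy'][0])].round(3))
h=cv2.cvtColor(im,cv2.COLOR_BGR2HSV)
red=(h[...,1]>130)&((h[...,0]<8)|(h[...,0]>172))&(abs(P[...,0]-.5)<.08)&(abs(P[...,1]-.06)<.06);print('lever',np.nanpercentile(P[red],[5,50,95],axis=0).round(4))
E
```

```text
[0.57972865 0.04055994 0.17682195]
[216.6, 170.6] 0.69 [0.575 0.025 0.1  ]
lever [[0.4893 0.0469 0.122 ]
 [0.4967 0.0571 0.1387]
 [0.5042 0.0669 0.1521]]
```

All three relays placed. Next: raise, close the fingers, and go behind the open lid.

>>> carry_out(
  targets=[0,0,0,-0.05,0,0,0,0,0,0,-0.1,0,0,0,0,0,0,-0.15,0,0,0,0,-0.06,0,-0.15,0,0,0,0,-0.06,0,-0.15,0,0,0,0,-0.06,0,-0.15,0,0,0,0,-0.06,0,-0.15,0,0,0],
)

```text
t: 17.8
ee_pos: [0.5793, 0.1006, 0.3276]
orientation: [2.258, -2.184, 0.0]
force: [-0.5, -0.0, -0.2]
gripper_width: 0.0001
grasp_force: 0.0
```

```bash
python3 - <<'E'
from h import *
im,d,s=cap('wrist','w6.png');P=cloud('wrist',d,s);np.save('w6P.npy',P)
print(s['ee_pos'],s['qpos'].round(2),s['gripper_width'])
print(rel([.70,.098,.32],-88.1))
for t in('relay0_center','lid','keeper','lever','loop_bar'):
  for r in ctrl.search_frame('wrist',t): print(t,np.round(r['xy']),round(r['conf'],2),P[int(r['xy'][1]),int(r['xy'][0])].round(3))
E
```

```text
[0.57929729 0.100648   0.327627  ] [ 0.44  0.33  0.46  0.   -1.69 -0.4 ] 9.992789832186784e-05
[0.0062, -0.1205, 0.0076, 0.0004, -0.0006, -0.0004]
relay0_center [267. 121.] 0.59 [0.569 0.04  0.103]
lid [177. 146.] 0.66 [0.655 0.06  0.204]
keeper [171. 146.] 0.73 [0.657 0.059 0.215]
lever [338. 140.] 0.9 [0.483 0.057 0.123]
lever [175. 147.] 0.17 [0.656 0.06  0.205]
loop_bar [379. 149.] 0.89 [ 0.081  0.151 -0.657]
```

View pics/w6.png

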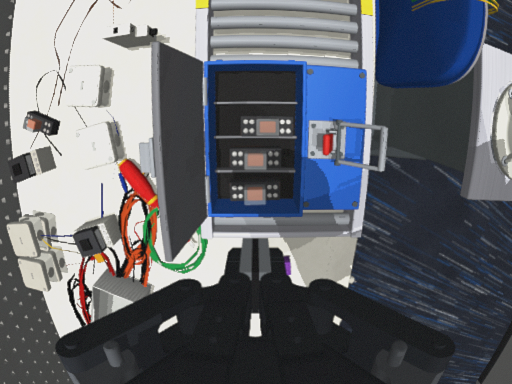

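The relays stand in three compartments at (268,125), (255,159) and (255,194). The lid is upright at (178,140) and the lever/loop is at (335,145). Going behind the lid.

>>> carry_out(
  targets=[0,0.003,-0.05,0,0,0,0,0,0.003,-0.1,0,0,0,0,0,0.003,-0.121,0,0,0,0,0,0.003,-0.121,0,0,0,0,0,0.003,-0.121,0.05,0,0,0,0,0.003,-0.121,0.1,0,0,0,0,0.003,-0.121,0.122,0,0,0,0,0.003,-0.121,0.122,0,0,0,0,0.003,-0.121,0.122,0,0,0],
)

```text
t: 19.0
ee_pos: [0.7006, 0.1015, 0.2082]
orientation: [-2.257, 2.183, -0.003]
force: [-0.2, 0.1, 2.4]
gripper_width: -0.0002
grasp_force: 0.0
```

```bash
python3 - <<'E'
from h import *
s=ctrl.sense();print(s['ee_pos'],s['qpos'].round(2),s['force'],s['orientation'])
y=.098
for x,z in((.6625,.205),(.644,.2044),(.618,.197),(.5957,.1824),(.578,.1616),(.568,.1369),(.5655,.119)):
    print(rel([x,y-(.70-x)*.033,z],-88.1)[:3])
E
```

```text
[0.70064752 0.10150651 0.20816877] [ 0.36  0.59  0.56  0.   -1.54 -0.33] [-0.24164796  0.09789976  2.40688053] [-2.25659487  2.18327106 -0.0033921 ]
[0.0035, 0.0383, 0.0031]
[0.0035, 0.0568, 0.0036]
[0.0035, 0.0828, 0.0109]
[0.0035, 0.1052, 0.0255]
[0.0035, 0.123, 0.0462]
[0.0035, 0.133, 0.0709]
[0.0034, 0.1356, 0.0888]
```

>>> carry_out(
  targets=[0,0.003,0.02,0.003,0,0,0,0,0.003,0.039,0.003,0,0,0,0,0.003,0.058,0.004,0,0,0,0,0.003,0.071,0.008,0,0,0,0,0.003,0.084,0.012,0,0,0,0,0.003,0.096,0.019,0,0,0,0,0.003,0.107,0.028,0,0,0,0,0.003,0.116,0.038,0,0,0,0,0.003,0.124,0.048,0,0,0,0,0.003,0.129,0.06,0,0,0,0,0.003,0.133,0.072,0,0,0,0,0.003,0.133,0.072,0,0,0],
)

```text
t: 20.2
ee_pos: [0.5682, 0.0948, 0.1357]
orientation: [-2.256, 2.182, -0.002]
force: [-0.2, 0.3, -0.4]
gripper_width: 0.0001
grasp_force: 0.0
```

```bash
python3 - <<'E'
from h import *
s=ctrl.sense();print(s['ee_pos'],s['force'])
im,d,s=cap('wrist','w7.png');P=cloud('wrist',d,s)
i=[(u,v) for u in range(170,320,15) for v in range(60,220,20)]
Q=np.array([P[v,u] for u,v in i]);Q=Q[(Q[:,2]>.1)&(Q[:,2]<.2)&(Q[:,0]>.51)&(Q[:,0]<.65)]
A=np.c_[Q[:,0],Q[:,1],np.ones(len(Q))];print(len(Q),np.linalg.lstsq(A,Q[:,2],rcond=None)[0],Q[:,2].min(),Q[:,2].max())
im,d,s=cap('scene','s7.png')
cv2.imwrite('pics/s7c.png',np.hstack([cv2.resize(im[100:220,130:280],(400,320),interpolation=2),cv2.resize(cv2.imread('pics/w7.png'),(400,320))]))
E
```

```text
[0.56815567 0.09482251 0.13573859] [-0.15475289  0.29633529 -0.41111441]
80 [-0.14306756 -0.00079658  0.21646197] 0.1268685790151285 0.13835803396548585
```

View pics/s7c.png

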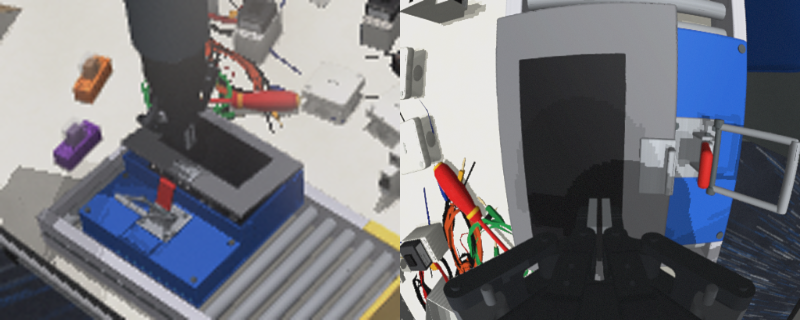

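The lid is nearly down (about 0.14 rad), with the finger at its middle. The lever still stands with the loop leaning back. Pressing further.

>>> carry_out(
  targets=[0,0,0.001,0.006,0,0,0,0,0,0.001,0.011,0,0,0,0,0,0.001,0.015,0,0,0,0,0,0.001,0.015,0,0,0,0,0,0.001,0.015,0,0,0],
)

```text
t: 20.8
ee_pos: [0.5676, 0.0944, 0.1228]
orientation: [-2.257, 2.181, -0.005]
force: [-8.0, 1.0, 18.9]
gripper_width: 0.0001
grasp_force: 10.0
```

```bash
cat > lid.py <<'E'
from h import *
s=ctrl.sense();print(s['ee_pos'],s['force'])
im,d,s=cap('wrist','w8.png');P=cloud('wrist',d,s)
i=[(u,v) for u in range(170,320,8) for v in range(60,220,10)]
Q=np.array([P[v,u] for u,v in i]);Q=Q[(Q[:,2]>.1)&(Q[:,2]<.2)&(Q[:,0]>.53)&(Q[:,0]<.63)]
A=np.c_[Q[:,0],Q[:,1],np.ones(len(Q))];print(len(Q),np.linalg.lstsq(A,Q[:,2],rcond=None)[0],Q[:,2].min(),Q[:,2].max())
E
python3 lid.py
```

```text
[0.56759184 0.09441465 0.12276309] [-7.97264986  0.96333323 18.86924766]
304 [0.00554404 0.00516462 0.12023607] 0.12167785747912599 0.1282495556310617
```

>>> carry_out(
  targets=[0,0,0,-0.05,0,0,0,0,0,0,-0.1,0,0,0,0,0,0.05,-0.13,0,0,0,0,0,0.1,-0.13,0,0,0,0,0,0.15,-0.13,0,0,0,0,0,0.17,-0.13,0,0,0,0,0,0.17,-0.13,0,0,0],
)

```text
t: 21.55
ee_pos: [0.3942, 0.0885, 0.2498]
orientation: [-2.258, 2.181, -0.0]
force: [0.1, -0.2, -0.3]
gripper_width: -0.0002
grasp_force: 0.0
```

```bash
cat > look.py <<'E'
import sys
from h import *
f=sys.argv[1]
im,d,s=cap('wrist',f+'.png');P=cloud('wrist',d,s);np.save(f+'P.npy',P)
print(s['t'],s['ee_pos'],s['force'],s['qpos'].round(2))
c=np.array([.537,.062]);a=np.radians(1.9);X=np.array([np.cos(a),np.sin(a)]);Y=np.array([-X[1],X[0]])
Q=P.reshape(-1,3);L=np.c_[(Q[:,:2]-c)@X,(Q[:,:2]-c)@Y,Q[:,2]-.045]  # case frame
h=cv2.cvtColor(im,cv2.COLOR_BGR2HSV).reshape(-1,3)
near=(abs(L[:,1])<.035)&(L[:,0]>-.16)&(L[:,0]<.06)&(L[:,2]>.05)&(L[:,2]<.15)
red=near&(h[:,1]>130)&((h[:,0]<8)|(h[:,0]>172));print('red case frame',red.sum(),np.percentile(L[red],[2,50,98],axis=0).round(4) if red.any() else '')
for k in range(-160,60,8):
    m=near&~red&(L[:,0]*1000>=k)&(L[:,0]*1000<k+8)&(L[:,2]>.06)&(h[:,1]<90)
    if m.sum()>8:print(k,m.sum(),'z95',np.percentile(L[m,2],95).round(4),'y',np.percentile(L[m,1],[3,97]).round(3))
E
python3 look.py w9
```

```text
21.55 [0.39419354 0.08848707 0.24984785] [ 0.14507855 -0.18134968 -0.31832297] [ 0.61 -0.05 -0.19 -0.   -1.43 -0.58]
red case frame 696 [[-0.0481 -0.011   0.0752]
 [-0.0401 -0.001   0.0956]
 [-0.0302  0.0093  0.1065]]
-104 222 z95 0.1246 y [-0.023  0.021]
-96 411 z95 0.1252 y [-0.025  0.022]
-88 78 z95 0.1162 y [-0.026  0.023]
-80 69 z95 0.1068 y [-0.026  0.024]
-72 67 z95 0.0975 y [-0.026  0.023]
-64 224 z95 0.0864 y [-0.027  0.023]
-56 272 z95 0.0795 y [-0.026  0.024]
-48 26 z95 0.0844 y [-0.014  0.013]
-24 39 z95 0.0831 y [-0.032  0.033]
-16 719 z95 0.093 y [-0.032  0.032]
-8 400 z95 0.0827 y [-0.034  0.033]
0 416 z95 0.0827 y [-0.033  0.033]
8 453 z95 0.0791 y [-0.033  0.033]
16 456 z95 0.0799 y [-0.033  0.033]
24 430 z95 0.0799 y [-0.033  0.033]
32 403 z95 0.0798 y [-0.033  0.033]
40 399 z95 0.0799 y [-0.033  0.033]
48 393 z95 0.0798 y [-0.033  0.033]
56 171 z95 0.0798 y [-0.033  0.032]
```

View pics/w9.png

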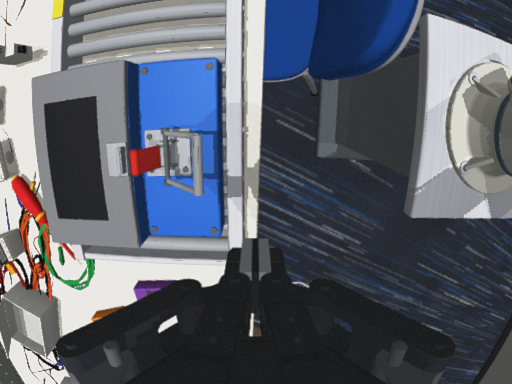

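The lid is shut, with the keeper at (118,158), lever at (145,160), loop bar at (198,163) and pin at (165,155). Pushing the bar towards the lid from behind.

>>> carry_out(
  targets=[0,0.033,-0.008,0.04,0,0,0,0,0.033,-0.01,0.089,0,0,0,0,0.033,-0.01,0.089,0,0,0,0,0.033,-0.03,0.089,0,0,0,0,0.033,-0.05,0.089,0,0,0,0,0.033,-0.065,0.089,0,0,0,0,0.033,-0.08,0.089,0,0,0,0,0.033,-0.093,0.089,0,0,0,0,0.033,-0.093,0.089,0,0,0,0,0.033,-0.08,0.06,0,0,0,0,0.033,-0.04,0.02,0,0,0,0,0,0,0,0,0,0],
)

```text
t: 22.8
ee_pos: [0.4055, 0.0824, 0.2483]
orientation: [-2.252, 2.186, -0.005]
force: [1.5, 1.4, 0.5]
gripper_width: 0.0002
grasp_force: 0.0
```

```bash
python3 look.py w10
```

```text
22.8 [0.40545305 0.0823872  0.2482933 ] [1.47749395 1.41644146 0.5205248 ] [ 0.58 -0.03 -0.17  0.   -1.42 -0.56]
red case frame 724 [[-0.0433 -0.0106  0.0752]
 [-0.0344 -0.0005  0.0945]
 [-0.024   0.01    0.1055]]
-56 406 z95 0.0801 y [-0.026  0.025]
-48 232 z95 0.0882 y [-0.025  0.025]
-40 119 z95 0.0973 y [-0.025  0.024]
-32 131 z95 0.1056 y [-0.025  0.025]
-24 139 z95 0.1132 y [-0.025  0.025]
-16 958 z95 0.1226 y [-0.029  0.025]
-8 397 z95 0.1222 y [-0.034  0.028]
0 335 z95 0.0828 y [-0.033  0.029]
8 96 z95 0.0788 y [-0.035 -0.022]
16 388 z95 0.0797 y [-0.033  0.032]
24 440 z95 0.0798 y [-0.033  0.032]
32 434 z95 0.08 y [-0.033  0.032]
40 413 z95 0.08 y [-0.033  0.032]
48 398 z95 0.0799 y [-0.033  0.033]
56 193 z95 0.0796 y [-0.033  0.032]
```

View pics/w10.png

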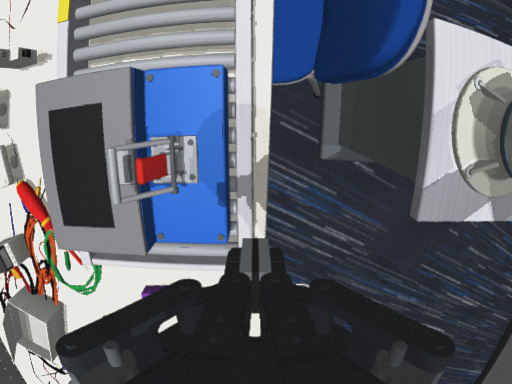

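The loop has swung over, with its bar at (115,175) above the keeper. Letting it settle and re-measuring.

>>> carry_out(
  targets=[0,0,0,0,0,0,0,0,0,0,0,0,0,0,0,0,0,0,0,0,0,0,0,0,0,0,0,0,0,0,0,0,0,0,0],
)

```text
t: 23.35
ee_pos: [0.405, 0.0828, 0.2439]
orientation: [2.255, -2.184, -0.0]
force: [0.4, 0.6, -0.6]
gripper_width: 0.0001
grasp_force: 0.0
```

```bash
python3 look.py w11; python3 - <<'E'
from h import *
P=np.load('w11P.npy');im=cv2.imread('pics/w11.png');h=cv2.cvtColor(im,cv2.COLOR_BGR2HSV)
bl=(h[...,0]>100)&(h[...,0]<125)&(h[...,1]>130)
m=bl&(P[...,2]>.085)&(P[...,2]<.096)&(P[...,0]<.55);Q=P[m];print(cv2.minAreaRect((Q[:,:2]*1000).astype(np.float32)))
E
```

```text
23.35 [0.40495358 0.08283781 0.24392139] [ 0.44711804  0.57462668 -0.55274883] [ 0.58 -0.02 -0.18  0.   -1.42 -0.55]
red case frame 749 [[-0.0433 -0.0107  0.0751]
 [-0.0344 -0.0008  0.0942]
 [-0.0238  0.0102  0.1056]]
-56 418 z95 0.0795 y [-0.026  0.025]
-48 211 z95 0.0803 y [-0.025  0.024]
-40 91 z95 0.0827 y [-0.025  0.024]
-32 83 z95 0.0831 y [-0.025  0.025]
-24 83 z95 0.0847 y [-0.026  0.024]
-16 571 z95 0.0926 y [-0.032  0.032]
-8 395 z95 0.093 y [-0.034  0.033]
0 689 z95 0.0905 y [-0.032  0.032]
8 261 z95 0.0907 y [-0.034  0.034]
16 429 z95 0.0797 y [-0.033  0.033]
24 453 z95 0.0798 y [-0.033  0.033]
32 441 z95 0.0799 y [-0.033  0.032]
40 420 z95 0.0798 y [-0.033  0.033]
48 416 z95 0.0798 y [-0.033  0.033]
56 193 z95 0.0798 y [-0.032  0.033]
((482.694580078125, 60.11396408081055), (87.78910827636719, 193.8318634033203), 1.7902681827545166)
```

The bar now lies behind the rib (centre about 12 mm past it, top 91 mm up). The case shifted about 5 mm in +x. Now the lever: come in on its lid side and sweep it over.

>>> carry_out(
  targets=[0,0.013,-0.05,0.02,0,0,0,0,0.026,-0.1,0.04,0,0,0,0,0.026,-0.128,0.05,0,0,0,0,0.026,-0.128,0.05,0,0,0,0,0.026,-0.128,0.08,0,0,0,0,0.026,-0.128,0.099,0,0,0,0,0.026,-0.128,0.099,0,0,0,0,0.026,-0.116,0.099,0,0,0,0,0.026,-0.108,0.097,0,0,0,0,0.026,-0.096,0.096,0,0,0,0,0.026,-0.084,0.097,0,0,0,0,0.026,-0.073,0.1,0,0,0],
)

```text
t: 24.6
ee_pos: [0.4781, 0.0598, 0.1458]
orientation: [-2.257, 2.183, -0.002]
force: [0.0, -1.4, 0.3]
gripper_width: 0.0001
grasp_force: 0.0
```

```bash
python3 look.py w12; python3 - <<'E'
from h import *
im,d,s=cap('scene','s12.png')
cv2.imwrite('pics/s12c.png',np.hstack([cv2.resize(im[120:220,140:260],(400,320),interpolation=2),cv2.resize(cv2.imread('pics/w12.png'),(400,320))]))
E
```

```text
24.6 [0.47808395 0.05978841 0.14579637] [ 0.02751687 -1.36108911  0.27931563] [ 0.45  0.16 -0.23  0.   -1.17 -0.42]
red case frame 1521 [[-0.043  -0.0113  0.0757]
 [-0.0333 -0.0028  0.0964]
 [-0.0242  0.0088  0.1057]]
-88 64 z95 0.1499 y [-0.014 -0.012]
-80 137 z95 0.1495 y [-0.012 -0.006]
-72 528 z95 0.1491 y [-0.014 -0.007]
-64 1158 z95 0.1489 y [-0.013  0.008]
-56 1421 z95 0.1491 y [-0.027  0.005]
-48 849 z95 0.1483 y [-0.025  0.007]
-40 295 z95 0.1492 y [-0.025  0.023]
-32 227 z95 0.1497 y [-0.025  0.024]
-24 152 z95 0.0846 y [-0.026  0.024]
-16 1162 z95 0.0927 y [-0.032  0.024]
-8 1005 z95 0.0931 y [-0.033  0.032]
0 1558 z95 0.0905 y [-0.033  0.031]
8 624 z95 0.0907 y [-0.034  0.034]
16 1086 z95 0.0796 y [-0.033  0.033]
24 1041 z95 0.0798 y [-0.033  0.032]
32 1003 z95 0.0797 y [-0.033  0.032]
40 943 z95 0.0797 y [-0.033  0.032]
48 909 z95 0.0797 y [-0.033  0.032]
56 436 z95 0.0798 y [-0.033  0.033]
```

View pics/s12c.png

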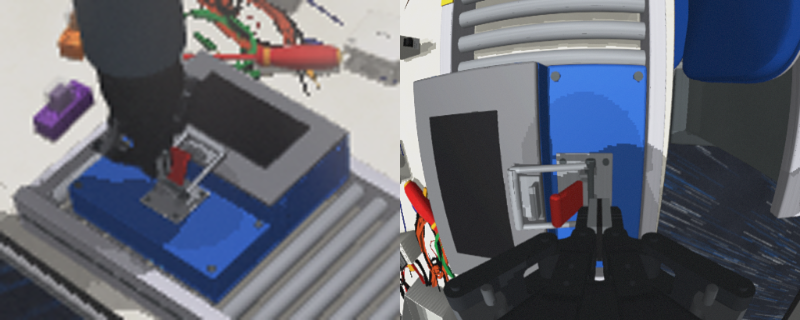

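The finger passed over the lever tip and the lever still stands at (178,165), so it needs to go lower. Rib top is 138 mm. I'll retry at 140 mm, settled and slower.

>>> carry_out(
  targets=[0,0,0,-0.045,0,0,0,0,0,-0.03,-0.045,0,0,0,0,0,-0.054,-0.045,0,0,0,0,0,-0.054,-0.045,0,0,0,0,0,-0.054,-0.02,0,0,0,0,0,-0.054,0.004,0,0,0,0,0,-0.054,0.004,0,0,0,0,0,-0.054,0.004,0,0,0],
)

```text
t: 25.5
ee_pos: [0.5324, 0.0614, 0.1414]
orientation: [2.258, -2.184, 0.001]
force: [-0.4, 0.1, 0.5]
gripper_width: 0.0003
grasp_force: 0.0
```

```bash
python3 look.py w13|head -5; python3 - <<'E'
from h import *
im=cv2.imread('pics/w13.png')
cv2.imwrite('pics/w13c.png',cv2.resize(im[100:300,130:380],(750,600),interpolation=2))
E
```

```text
25.5 [0.53243399 0.06135696 0.14140962] [-0.44386755  0.13812986  0.4748632 ] [ 0.41  0.27 -0.1   0.   -1.2  -0.37]
red case frame 1028 [[-0.0421 -0.0115  0.0766]
 [-0.0298 -0.0041  0.1026]
 [-0.0235  0.0088  0.1059]]
-56 692 z95 0.0798 y [-0.028  0.025]
```

View pics/w13c.png

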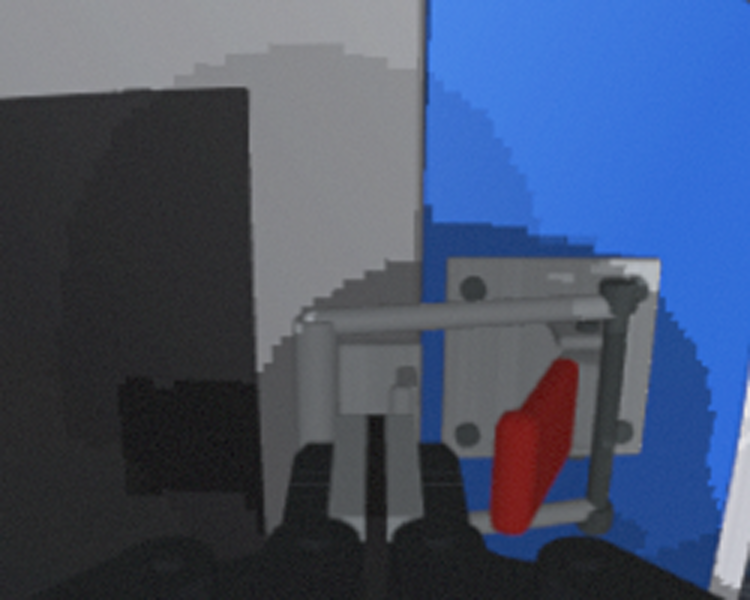

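The finger is on the lid side of the lever, over the keeper at (378,460), with the red lever free at (535,450). Sweeping slowly.

>>> carry_out(
  targets=[0,0,0.008,0.001,0,0,0,0,0,0.014,0.001,0,0,0,0,0,0.02,0.001,0,0,0,0,0,0.026,0.001,0,0,0,0,0,0.032,0.001,0,0,0,0,0,0.038,0.001,0,0,0,0,0,0.044,0.001,0,0,0,0,0,0.044,0.001,0,0,0],
)

```text
t: 26.35
ee_pos: [0.4903, 0.0602, 0.1443]
orientation: [-2.255, 2.178, -0.008]
force: [-2.9, -0.0, 21.0]
gripper_width: -0.0002
grasp_force: 10.2
```

```bash
python3 look.py w14; python3 - <<'E'
from h import *
im=cv2.imread('pics/w14.png')
cv2.imwrite('pics/w14c.png',cv2.resize(im[100:300,130:380],(750,600),interpolation=2))
E
```

```text
26.35 [0.4902562  0.06019215 0.1443477 ] [-2.88330988 -0.02410617 21.04003488] [ 0.44  0.18 -0.21  0.   -1.17 -0.41]
red case frame 509 [[-0.0599 -0.0117  0.0776]
 [-0.0534 -0.0101  0.0977]
 [-0.0466 -0.0026  0.11  ]]
-80 78 z95 0.1496 y [-0.014  0.008]
-72 150 z95 0.1499 y [-0.014 -0.007]
-64 570 z95 0.1485 y [-0.028 -0.004]
-56 1192 z95 0.1486 y [-0.025  0.004]
-48 1769 z95 0.1482 y [-0.024  0.008]
-40 858 z95 0.1489 y [-0.025 -0.007]
-32 311 z95 0.1495 y [-0.025  0.021]
-24 320 z95 0.1496 y [-0.025  0.024]
-16 1145 z95 0.0934 y [-0.032  0.03 ]
-8 1364 z95 0.0931 y [-0.033  0.024]
0 874 z95 0.0906 y [-0.034  0.023]
8 1095 z95 0.082 y [-0.033  0.032]
16 1218 z95 0.0795 y [-0.033  0.032]
24 1112 z95 0.0798 y [-0.033  0.032]
32 1077 z95 0.0797 y [-0.033  0.032]
40 1028 z95 0.0797 y [-0.033  0.032]
48 958 z95 0.0798 y [-0.033  0.032]
56 479 z95 0.0798 y [-0.033  0.033]
```

View pics/w14c.png

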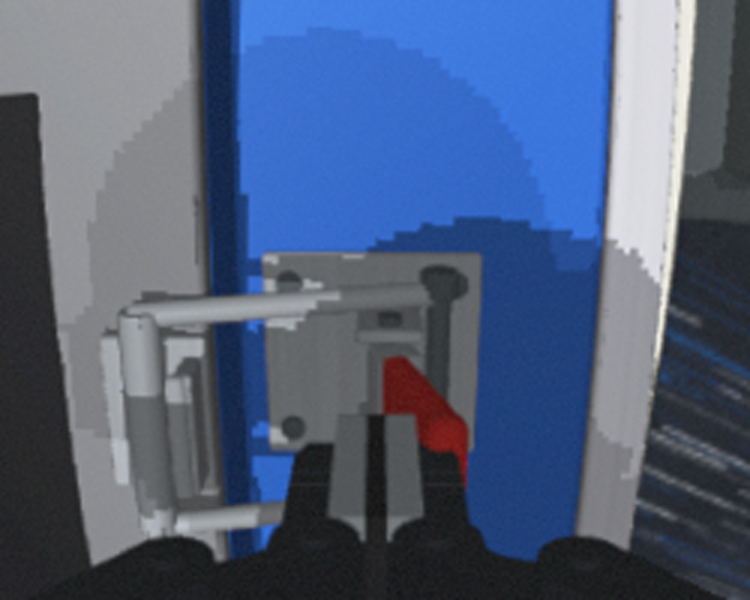

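The lever is now just past upright at (425,420). The finger's shoulder rides on its tip with 21 N, so I'll ease up a little and follow the arc.

>>> carry_out(
  targets=[0,0,0,-0.006,0,0,0,0,0,0.006,-0.008,0,0,0,0,0,0.012,-0.007,0,0,0,0,0,0.018,-0.004,0,0,0,0,0,0.023,-0.001,0,0,0,0,0,0.027,0.004,0,0,0,0,0,0.03,0.009,0,0,0,0,0,0.03,0.009,0,0,0],
)

```text
t: 27.2
ee_pos: [0.4574, 0.0588, 0.1294]
orientation: [2.256, -2.183, -0.002]
force: [-0.1, -0.5, -0.8]
gripper_width: 0.0002
grasp_force: 0.0
```

```bash
python3 look.py w15; python3 - <<'E'
from h import *
im=cv2.imread('pics/w15.png')
cv2.imwrite('pics/w15c.png',cv2.resize(im[100:300,130:380],(750,600),interpolation=2))
E
```

```text
27.2 [0.45740906 0.0587892  0.12944015] [-0.13233175 -0.50736636 -0.75594127] [ 0.47  0.14 -0.3  -0.   -1.13 -0.44]
red case frame 1001 [[-0.0884 -0.0115  0.0716]
 [-0.065  -0.0073  0.076 ]
 [-0.0556  0.0086  0.0865]]
-128 26 z95 0.1499 y [-0.013 -0.012]
-120 418 z95 0.1495 y [-0.013  0.008]
-112 1231 z95 0.1492 y [-0.013  0.008]
-104 1005 z95 0.1441 y [-0.014  0.006]
-96 555 z95 0.1429 y [-0.017 -0.007]
-88 1330 z95 0.1434 y [-0.014  0.007]
-80 1552 z95 0.1427 y [-0.013  0.007]
-72 1012 z95 0.1425 y [-0.014 -0.007]
-64 731 z95 0.1406 y [-0.028  0.021]
-56 2087 z95 0.1466 y [-0.024  0.022]
-48 1518 z95 0.149 y [-0.024  0.022]
-40 404 z95 0.1494 y [-0.025  0.023]
-32 243 z95 0.0794 y [-0.025  0.024]
-24 245 z95 0.0828 y [-0.025  0.024]
-16 1555 z95 0.0926 y [-0.032  0.03 ]
-8 1378 z95 0.0929 y [-0.033  0.032]
0 618 z95 0.089 y [-0.034  0.033]
8 957 z95 0.082 y [-0.033  0.033]
16 1142 z95 0.0795 y [-0.033  0.033]
24 1005 z95 0.0797 y [-0.033  0.032]
32 955 z95 0.0797 y [-0.033  0.033]
40 900 z95 0.0797 y [-0.033  0.032]
48 839 z95 0.0797 y [-0.033  0.032]
56 402 z95 0.0797 y [-0.033  0.033]
```

View pics/w15c.png

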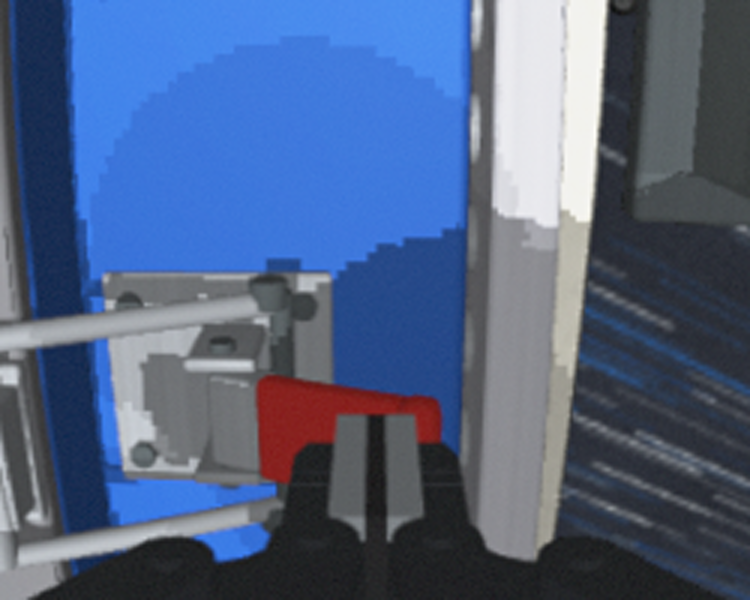

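The lever is down to about 0.5 rad with the finger above it at (375,430). Pressing straight down to snap it.

>>> carry_out(
  targets=[0,0,0.004,0.003,0,0,0,0,0,0.005,0.006,0,0,0,0,0,0.006,0.009,0,0,0,0,0,0.006,0.012,0,0,0,0,0,0.006,0.015,0,0,0,0,0,0.006,0.017,0,0,0,0,0,0.006,0.018,0,0,0,0,0,0.006,0.018,0,0,0],
)

```text
t: 28.05
ee_pos: [0.4525, 0.0587, 0.1137]
orientation: [-2.258, 2.184, -0.001]
force: [-6.2, 1.1, 11.5]
gripper_width: -0.0002
grasp_force: 5.8
```

```bash
python3 look.py w16 | head -4
```

```text
28.05 [0.4524505  0.05873537 0.11374115] [-6.20943054  1.13551496 11.5283431 ] [ 0.47  0.14 -0.34  0.   -1.08 -0.44]
red case frame 1121 [[-0.0922 -0.0115  0.0656]
 [-0.0658 -0.0066  0.0688]
 [-0.0576  0.0087  0.0709]]
```

>>> carry_out(
  targets=[0,0,0,-0.05,0,0,0,0,0,0,-0.1,0,0,0,0,-0.05,0,-0.13,0,0,0,0,-0.05,0,-0.13,0,0,0,0,-0.05,0,-0.13,0,0,0],
)

```text
t: 28.6
ee_pos: [0.4512, 0.11, 0.243]
orientation: [-2.259, 2.181, -0.0]
force: [-0.2, -0.8, -0.4]
gripper_width: 0.0002
grasp_force: 0.0
```

```bash
python3 look.py w17; python3 - <<'E'
from h import *
P=np.load('w17P.npy');im=cv2.imread('pics/w17.png');h=cv2.cvtColor(im,cv2.COLOR_BGR2HSV)
red=(h[...,1]>130)&((h[...,0]<8)|(h[...,0]>172))&(abs(P[...,1]-.06)<.03)&(P[...,0]<.52);Q=P[red];print('lever slope',np.polyfit(Q[:,0],Q[:,2],1),Q[:,0].min(),Q[:,0].max())
bl=(h[...,0]>100)&(h[...,0]<125)&(h[...,1]>130)
m=bl&(P[...,2]>.085)&(P[...,2]<.096)&(P[...,0]<.55);Q=P[m];print(cv2.minAreaRect((Q[:,:2]*1000).astype(np.float32)))
im,d,s=cap('top','t17.png');P=cloud('top',d,s);h=cv2.cvtColor(im,cv2.COLOR_BGR2HSV)
y=(h[...,0]>20)&(h[...,0]<35)&(h[...,1]>120)&(P[...,2]>.07)&(abs(P[...,0]-.54)<.13)&(P[...,1]<-.1);Q=P[y];print('stop',np.percentile(Q,[2,50,98],axis=0).round(3))
E
```

```text
28.6 [0.45117644 0.10998051 0.24296792] [-0.2163733  -0.81166878 -0.35181537] [ 0.58  0.08 -0.08 -0.   -1.41 -0.54]
red case frame 903 [[-0.0921 -0.0102  0.0673]
 [-0.0749 -0.0001  0.0691]
 [-0.0576  0.0101  0.0717]]
-64 58 z95 0.0695 y [-0.026  0.026]
-56 359 z95 0.0701 y [-0.025  0.025]
-48 217 z95 0.0696 y [-0.024  0.024]
-40 91 z95 0.0729 y [-0.025  0.025]
-32 106 z95 0.0774 y [-0.025  0.025]
-24 103 z95 0.0813 y [-0.024  0.025]
-16 591 z95 0.093 y [-0.032  0.031]
-8 658 z95 0.093 y [-0.032  0.032]
0 456 z95 0.0891 y [-0.034  0.033]
8 549 z95 0.0823 y [-0.033  0.033]
16 616 z95 0.0796 y [-0.033  0.033]
24 577 z95 0.0799 y [-0.033  0.033]
32 548 z95 0.0799 y [-0.033  0.032]
40 541 z95 0.0799 y [-0.033  0.033]
48 522 z95 0.0798 y [-0.033  0.033]
56 251 z95 0.0798 y [-0.033  0.033]
lever slope [-0.04879407  0.13677151] 0.4437062475473625 0.47986449601222697
((483.0263977050781, 60.12197494506836), (86.43695068359375, 193.00148010253906), 1.996126413345337)
stop [[ 0.431 -0.22   0.072]
 [ 0.541 -0.215  0.084]
 [ 0.658 -0.209  0.091]]
```

View pics/w17.png

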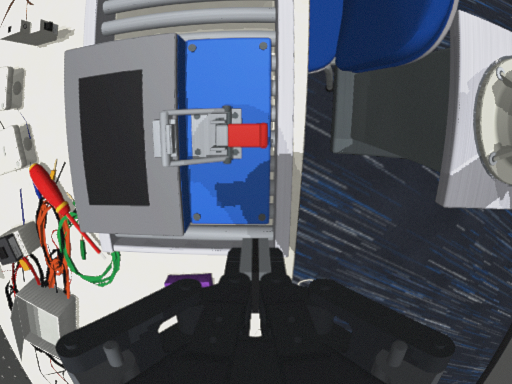

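```bash
python3 - <<'E'
from h import *
P=np.load('w17P.npy');im=cv2.imread('pics/w17.png');h=cv2.cvtColor(im,cv2.COLOR_BGR2HSV)
red=(h[...,1]>130)&((h[...,0]<8)|(h[...,0]>172))&(abs(P[...,1]-.06)<.03)&(P[...,0]<.52)
for k in(1,5,9):
    m=cv2.erode(red.astype(np.uint8),np.ones((k,k)))>0;Q=P[m];print(len(Q),np.polyfit(Q[:,0],Q[:,2],1)[0],Q[:,2].mean())
bl=(h[...,0]>100)&(h[...,0]<125)&(h[...,1]>130)
m=cv2.erode((bl&(P[...,2]>.085)&(P[...,2]<.096)).astype(np.uint8),np.ones((5,5)))>0;Q=P[m]
A=np.c_[Q[:,:2],np.ones(len(Q))];print('sill',np.linalg.lstsq(A,Q[:,2],rcond=None)[0],Q[:,2].mean())
# push pose: case origin (.542,.062), +y face
a=np.radians(1.95);c=np.array([.542,.062]);X=np.array([np.cos(a),np.sin(a)]);Y=np.array([-X[1],X[0]])
for x,y in((0.,.135),(0.,.0975),(0.,-.05)): print((c+x*X+y*Y).round(4))
print(rel([*(c+.135*Y),.22],1.95)); print(rel([*(c+.135*Y),.22],-88.05))
E
```

```text
903 -0.04879406595033229 0.11422643583449567
634 -0.04896972661086063 0.11421714405187844
401 -0.02556897386560177 0.11405843944820047
sill [-0.00202288  0.0003649   0.09093829] 0.0899836289095054
[0.5374 0.1969]
[0.5387 0.1594]
[0.5437 0.012 ]
[-0.0856, -0.09, 0.021, 0.0024, 0.001, -1.5715]
[-0.0856, -0.09, 0.021, 0.0021, -0.0009, -0.0007]
```

The lever is flat (face at 114.1 mm, as expected) and the loop is hooked over the keeper, at (165,138). Moving behind the +y end face.

>>> carry_out(
  targets=[0,-0.04,-0.045,0,0,0,0,0,-0.086,-0.09,0,0,0,0,0,-0.086,-0.09,0,0,0,0,0,-0.086,-0.09,0.05,0,0,0,0,-0.086,-0.09,0.1,0,0,0,0,-0.086,-0.09,0.15,0,0,0,0,-0.086,-0.09,0.171,0,0,0,0,-0.086,-0.09,0.171,0,0,0],
)

```text
t: 29.5
ee_pos: [0.5349, 0.1948, 0.0664]
orientation: [2.248, -2.179, -0.004]
force: [-0.4, -0.6, 0.9]
gripper_width: -0.0
grasp_force: 0.0
```

>>> carry_out(
  targets=[0,0.01,0,0,0,0,0,0,0.02,0,0,0,0,0,0,0.028,0,0,0,0,0,0,0.036,0,0,0,0,0,0,0.046,0,0,0,0,0,0,0.058,0,0,0,0,0,0,0.07,0,0,0,0,0,0,0.08,0,0,0,0,0,0,0.09,0,0,0,0,0,0,0.1,0,0,0,0,0,0,0.108,0,0,0,0,0,0,0.114,0,0,0,0],
)

```text
invalid input
```

```bash
cat > pos.py <<'E'
from h import *
im,d,s=cap('top','tp.png');P=cloud('top',d,s);h=cv2.cvtColor(im,cv2.COLOR_BGR2HSV)
print(s['ee_pos'],s['force'])
bl=(h[...,0]>100)&(h[...,0]<125)&(h[...,1]>150)&(P[...,2]>.08)&(P[...,2]<.1)&(abs(P[...,0]-.49)<.07)
Q=P[bl];print('sill',cv2.minAreaRect((Q[:,:2]*1000).astype(np.float32)),np.percentile(Q[:,1],[1,99]))
E
python3 pos.py
```

```text
[0.53485637 0.19478657 0.066381  ] [-0.40228271 -0.60595629  0.8660994 ]
sill ((481.43743896484375, 60.70893478393555), (80.2098388671875, 186.20497131347656), 1.751089096069336) [-0.03215803  0.15100107]
```

>>> carry_out(
  targets=[0,0.01,0,-0.005,0,0,0,0,0.02,0,-0.005,0,0,0,0,0.03,0,-0.005,0,0,0,0,0.04,0,-0.005,0,0,0,0,0.05,0,-0.005,0,0,0,0,0.06,0,-0.005,0,0,0,0,0.07,0,-0.005,0,0,0,0,0.08,0,-0.005,0,0,0,0,0.09,0,-0.005,0,0,0,0,0.1,0,-0.005,0,0,0,0,0.11,0,-0.005,0,0,0,0,0.12,0,-0.005,0,0,0],
)

```text
t: 30.75
ee_pos: [0.5419, 0.0769, 0.0764]
orientation: [2.258, -2.184, -0.0]
force: [-0.3, 3.1, 1.2]
gripper_width: 0.0003
grasp_force: 0.0
```

```bash
python3 pos.py
```

```text
[0.54193098 0.07691817 0.07644352] [-0.333304    3.09562896  1.2463672 ]
sill ((484.3650207519531, -34.261627197265625), (80.5603256225586, 186.17808532714844), 1.664605736732483) [-0.12687156  0.05578061]
```

>>> carry_out(
  targets=[0,0.01,0,0,0,0,0,0,0.02,0,0,0,0,0,0,0.03,0,0,0,0,0,0,0.038,0,0,0,0,0,0,0.045,0,0,0,0,0,0,0.05,0,0,0,0,0,0,0.054,0,0,0,0,0,0,0.057,0,0,0,0,0,0,0.06,0,0,0,0,0,0,0.063,0,0,0,0,0,0,0.066,0,0,0,0,0,0,0.066,0,0,0,0,0],
)

```text
t: 32.0
ee_pos: [0.5443, 0.0113, 0.0767]
orientation: [2.258, -2.184, 0.001]
force: [0.5, -0.0, -0.5]
gripper_width: -0.0001
grasp_force: 0.0
```

```bash
python3 pos.py
```

```text
[0.54432168 0.01125634 0.07667675] [ 0.53846923 -0.01709295 -0.54409324]
sill ((486.4271240234375, -101.72138977050781), (80.7491683959961, 183.405029296875), 1.7959545850753784) [-0.19251029 -0.01017209]
```

>>> carry_out(
  targets=[0,0.003,0,0,0,0,0,0,0.006,0,0,0,0,0,0,0.008,0,0,0,0,0,0,0.01,0,0,0,0,0,0,0.012,0,0,0,0,0,0,0.012,0,0,0,0,0,0,0.012,0,0,0,0,0],
)

```text
t: 32.75
ee_pos: [0.5448, 0.0004, 0.0767]
orientation: [-2.257, 2.184, 0.0]
force: [0.0, 5.4, 1.8]
gripper_width: -0.0001
grasp_force: 0.0
```

```bash
python3 pos.py
```

```text
[5.44766250e-01 3.84571646e-04 7.66936325e-02] [0.04100827 5.41583026 1.84492821]
sill ((486.5959777832031, -110.72636413574219), (80.466796875, 186.6253204345703), 1.6951351165771484) [-0.2035092 -0.0206863]
```

>>> carry_out(
  targets=[0,0.002,0,0,0,0,0,0,0.004,0,0,0,0,0,0,0.006,0,0,0,0,0,0,0.006,0,0,0,0,0,0,0.006,0,0,0,0,0],
)

```text
t: 33.3
ee_pos: [0.5447, 0.0002, 0.0767]
orientation: [-2.252, 2.179, 0.009]
force: [-6.9, 27.9, 6.9]
gripper_width: 0.0001
grasp_force: 0.0
```

```bash
python3 pos.py
```

```text
[5.44706046e-01 1.71559716e-04 7.66896896e-02] [-6.87683572 27.86349517  6.88416607]
sill ((486.7236022949219, -110.68881225585938), (80.69833374023438, 186.87806701660156), 1.730177879333496) [-0.20360994 -0.02074826]
```

Home: it is blocked at 28 N with no further motion. Backing off gently, raising, and verifying.

>>> carry_out(
  targets=[0,-0.002,0,0,0,0,0,0,-0.006,0,0,0,0,0,0,-0.02,0,0,0,0,0,0,-0.06,0,0,0,0,0,0,-0.11,0,0,0,0,0,0,-0.11,0,-0.05,0,0,0,0,-0.11,0,-0.1,0,0,0,0,-0.11,0,-0.15,0,0,0,0,-0.11,0,-0.17,0,0,0,0,-0.11,0,-0.17,0,0,0],
)

```text
t: 34.35
ee_pos: [0.5427, 0.104, 0.2506]
orientation: [-2.253, 2.181, -0.007]
force: [0.1, -0.2, -0.4]
gripper_width: -0.0
grasp_force: 0.0
```

```bash
python3 pos.py; python3 - <<'E'
from h import *
im,d,s=cap('wrist','w18.png');P=cloud('wrist',d,s);h=cv2.cvtColor(im,cv2.COLOR_BGR2HSV)
red=(h[...,1]>130)&((h[...,0]<8)|(h[...,0]>172))&(abs(P[...,1]+.11)<.03)&(P[...,0]<.52)
for k in(1,5):
    m=cv2.erode(red.astype(np.uint8),np.ones((k,k)))>0;Q=P[m];print(len(Q),np.polyfit(Q[:,0],Q[:,2],1)[0] if len(Q) else '',Q[:,2].mean())
cv2.imwrite('pics/w18c.png',cv2.resize(im,(640,480)))
E
```

```text
[0.54273999 0.10397552 0.25055022] [ 0.13224768 -0.17802017 -0.36489616]
sill ((486.63909912109375, -114.00189208984375), (80.53004455566406, 185.94485473632812), 1.7487573623657227) [-0.20364209 -0.02139654]
0  nan
0  nan<stdin>:5: RuntimeWarning: Mean of empty slice.
  ret = ret.dtype.type(ret / rcount)
```

View pics/w18c.png

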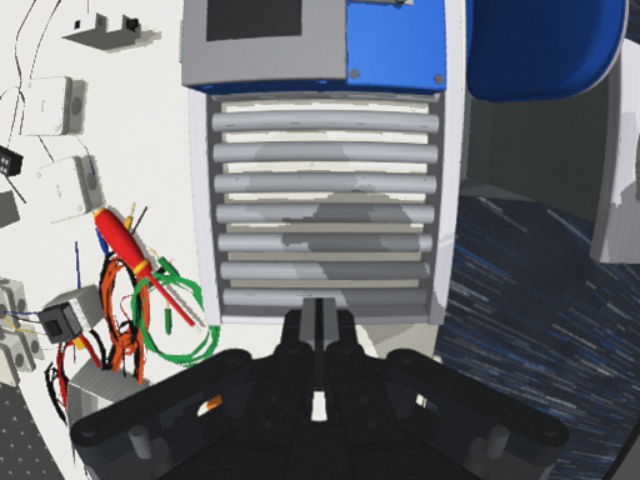

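The case sits at the stop and did not roll back. The lever is out of view here, so I'll check it numerically from the scene camera, then hand in.

```bash
python3 - <<'E'
from h import *
for n in('scene','top'):
    im,d,s=cap(n);P=cloud(n,d,s);h=cv2.cvtColor(im,cv2.COLOR_BGR2HSV)
    red=(h[...,1]>120)&((h[...,0]<10)|(h[...,0]>170))&(abs(P[...,1]+.11)<.04)&(abs(P[...,0]-.48)<.07)&(P[...,2]>.08)
    print(n,red.sum(),np.percentile(P[red],[5,50,95],axis=0).round(4) if red.any() else '')
    g=(abs(P[...,1]+.11)<.035)&(abs(P[...,0]-.537)<.035)&(P[...,2]>.127);print('bar/rib',g.sum(),np.percentile(P[g],[5,50,95],axis=0).round(3))
E
```

```text
scene 66 [[ 0.4512 -0.1252  0.1122]
 [ 0.4664 -0.1152  0.1152]
 [ 0.4822 -0.1052  0.1194]]
bar/rib 101 [[ 0.528 -0.142  0.127]
 [ 0.539 -0.115  0.13 ]
 [ 0.568 -0.085  0.139]]
top 48 [[ 0.4506 -0.1192  0.1112]
 [ 0.4669 -0.112   0.1147]
 [ 0.4813 -0.1047  0.1191]]
bar/rib 72 [[ 0.53  -0.135  0.127]
 [ 0.54  -0.115  0.132]
 [ 0.559 -0.088  0.138]]
```

Lever flat, bar on the keeper, case home.

```bash
python3 -c "
from bench import ctrl
print(ctrl.hand_in())"
```

```text
the job is handed in; nothing more can be done
None
```

I handed the job in at about 34 s of robot time: three relays are in the case, the lid is shut and latched, and the case is home against the yellow stop; `hand_in` returned no verdict.

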